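Hang the tool caddy on the rail and the servo bracket on its peg

ROBOT

A 6-joint arm with a two-finger parallel gripper is mounted at the origin on the work surface. World frame = base frame: x ahead of the robot, y to its left, z up, the work surface at z = 0. Lengths are in mm, angles in rad, forces in N, time in s.
With the tool pointing down it reaches from about 350 to 725 mm from the base axis. Payload 4.3 kg.
Tool frame: the origin (TCP) lies at the very end of the fingers, on their centre line; the grasp point (between the pads) lies 19 mm behind it; z points along the fingers, y is the direction in which the jaws open and shut (so a half turn about z gives the same grasp; the last joint's range is limited). The gripper opens to 85 mm and grips with 20 to 120 N. Pads are 22 mm wide; open, the fingers measure 114 mm over their backs; the gripper's body (76 mm by 85 mm) begins 54 mm behind the grasp point. The pads swing forward as they close: fully open they stand 13 mm farther back than shut.
Start: joints at [1.012, 0.377, 0.081, 1.274, 0, 1.46], TCP at [249.496, 518.091, 231.329] pointing down, gripper open.
Joint ranges: [-2.72, 2.72], [-0.84, 1.66], [-1.02, 1.22], [-1.77, 2.12], [-1.37, 1.28], [-3.14, 3.14]. Speed limits (rad/s): [2.57, 2.57, 3.14, 3.14, 3.14, 3.14].

INTERFACE

Orientations are given as a rotation vector (axis times angle).
In Python, from station import robot gives the robot as it stands.
- The arm moves only by the tool arm_command, never from a script. Its argument "motion" is a list of rows, each an object with "translation": the shift along the tool's x, y, z in mm, a list of three; "yaw": the turn about the tool's z in rad. In form: [{"translation": [tx, ty, tz], "yaw": yaw}, ...]. A call has 1 to 8 rows; each row is the pose to reach, as a shift and turn from the pose commanded when the call began, along the tool's axes at that moment; what a row does not reach only later rows make up. A row lasts 1/12 s, in which the tool goes at most 41.7 mm and 7.16 degrees, less where a joint would pass 70% of its speed; a pose out of reach is approached as far as the arm can. A call with a gripper value outside its range is refused whole. "grip" is the gripper's target within -1 to 1 (shut at 1, half-way at 0, fully open at -1), set as the call begins (left out, the last holds). The fingers move at their own pace and stop on an object; "grip_force" is the grip in N (left out, the last holds). Time passes only in rows, so rows that repeat a pose let the fingers close. It gives the time, the measured TCP pose, the force and the opening at its end, in the units of the state.
- robot.state(): the state, without advancing time (a new reading comes with each control period).
- robot.grab_frame(name): name is "side" or "top"; returns the picture (420x560x3 uint8, red, green, blue); there is no depth.
- robot.camera_model(name): a dict with "fovy" (degrees; the focal length in pixels is half the picture's height over the tangent of half this angle, whatever the lens; pixels are square), "cx", "cy" (the principal point, pixels), "R" (3x3) and "t" (3): a world point X has camera coordinates R X + t. Camera axes: x right, y down, z forward; pixel columns grow to the right and rows downward; lengths in mm; the calibration is good to about 2 mm. A picture is of the moment at which its call begins. camera_model takes no time and is no camera call.
- robot.hand_in(): hands the job in, once; it reports no verdict.
The state is a dict: "t": time; "joints": joint angles; "qd": joint speeds; "tau": joint torques, N m; "tool_pos": TCP position; "tool_rot": TCP orientation; "ft_force": force on the tool from outside, world axes, zero at the start; "torque": the same for the moment, N m; "grip_width": finger opening in mm.
Only numpy, scipy, OpenCV 4.12 (cv2) and the standard library are available. Lean on these libraries where they do the work, as an engineer would, in place of code of your own. Each camera call takes 0.05 s, during which the arm holds its last target.

TASK

Hang the orange caddy near the middle of the aluminium rail on the plywood board, its angled rear strip fully home behind the rail, upright and with its back flush, and let go of it. Then hang the blue servo bracket by its eye on the caddy's peg, so that both hang still. Leave the other things on the bench where they are.

Things in the scene. Friction and masses are not known exactly. Their poses are not given: they have to be found in the camera images.
- rail_mid (a point): (All sizes in mm.) Middle of the aluminium rail, on the plywood board's front face, 134 above the bench, where the sloping flange meets the board. x into the board, y along the rail, z up. The flange is 200 long, 4 thick, rises outward at 60 deg from level to 14 off the board and 22 above this point; the groove behind opens upward. A spacer bar 16 to 40 below the point stands 16 off the board.
- board: The fixed upright plywood board, 280 wide (y), 190 tall, on a black base behind it; its place and yaw vary. Origin at the foot of its front face, 134 under rail_mid; front looks to -x. A hung caddy rests with its strip in the rail's groove and its back on the spacer bar: caddy axes parallel to the board's, caddy_grip 46 to 49 in front of it and 58 (3 more or less) above rail_mid.
- caddy_grip (a point): Grip point of the loose orange caddy, 95 above its underside, on its centre line: in the grip tab, 8 thick in y, 30 long in x, its top 15 above the point. x to the caddy's back, y across, z up. Held 17 to 20 higher than home, the caddy can be brought in level from the front: its strip passes over the flange while its back faces the spacer bar; then lower it straight.
- caddy: Origin at the centre of the caddy's underside, axes as caddy_grip. About 0.25 kg; open bin 60 deep (x), 100 wide (y), 75 tall, standing on the bench at the start. Rear strip: 4 thick, 96 wide, from 73 above the underside on the back it slopes down and away at 60 deg from level; its lower edge is 14 to 16 behind the back, 48 above the underside.
- peg_root (a point): Root of the caddy's steel peg, on the middle of its front face, 56 above the underside (caddy_grip is 30 behind and 39 above). Axes as caddy_grip. The peg, 10 in diameter, runs 80 to the front (-x), rising 10 evenly on the way.
- peg_tip (a point): Centre of the 14 diameter ball at the free end of the peg, 80 in front of and 10 above peg_root. Axes as caddy_grip.
- bracket_grip (a point): Grip point of the loose blue servo bracket: in the solid upper part of its plate (5 thick in x, 50 wide in y), 132 above the underside, 13 below the top. x normal to the plate, z up.
- bracket_eye (a point): Centre of the 26 diameter round eye through the bracket's plate (along x), 47 below bracket_grip, 85 above the underside. Axes as bracket_grip. When hung it lies about 8 below the peg's centre line; either face may go towards the caddy.
- bracket: Origin at the centre of the bracket's underside, axes as bracket_grip. About 0.12 kg; plate 145 tall on a foot 50 by 50 by 4, a black servo 40 by 20 by 40 through the plate, centred 30 above the underside. Stands on the bench at the start.
- spool: Bystander: white wire spool, 76 diameter, 55 tall, standing; origin under its centre.
- controller: Bystander: black plate 110 by 150 by 6 with a red controller board, 20 tall in all; origin under its centre, long side along y.
- breadboard: Bystander: white breadboard 55 by 165 by 9; origin under its centre, long side along y.
- screwdriver: Bystander: screwdriver 150 long lying along its x; origin under its middle.
Things that resemble listed ones, but are neither listed nor needed, are in the scene too. There is more than one size of the caddy; the job needs the smaller.

How it is judged:
By the outcome, as a careful person would: the job done as asked, in the order asked, and still so for the second after the job is handed in, with the robot touching nothing.
It also fails if it takes over 72 s, if anything falls off the work surface, if the arm or the gripper's body presses on something with over 40 N, if the wrist force passes 120 N, or if a joint passes its speed limit or range.

## Working session

There is one attempt and no reset: what is moved stays moved. The work goes in short steps, Python scripts to look and compute and a tool call to move; the robot and the scene stay as the last step left them, time stands still between calls to the robot, and variables do not carry over. Pictures are saved under pics/ and viewed, and the job is handed in when it is done.

Besides the shell and the picture viewer there is one more tool, called after "Request:" as a command line: name --argument value ..., lists and objects as JSON in quotes. arm_command: Moves the arm, as the interface text tells. Its arguments: {"type":"object","properties":{"motion":{"type":"array","items":{"type":"object","properties":{"translation":{"type":"array","items":{"type":"number"}},"yaw":{"type":"number"}}}},"grip":{"type":"number"},"grip_force":{"type":"number"}},"required":["motion"]}

```bash
mkdir -p pics; python3 - <<'E'
from station import robot
import cv2
for n in("side","top"):
    f=robot.grab_frame(n); cv2.imwrite(f"pics/{n}0.png",f[:,:,::-1])
    c=robot.camera_model(n); print(n,c)
s=robot.state(); print(s)
E
```

```text
side {'fovy': 46.03481259378459, 'cx': 277.9006241683352, 'cy': 205.3842423851238, 'R': array([[ 0.81376167, -0.58108663,  0.01141399],
       [-0.33822083, -0.48943727, -0.80377722],
       [ 0.47265063,  0.65022264, -0.59482089]]), 't': array([-410.72185559,  244.19251618, 1366.3031966 ])}
top {'fovy': 47.15001117305014, 'cx': 282.811611162618, 'cy': 211.96316977109885, 'R': array([[-1.66020552e-03, -9.99768094e-01,  2.14709526e-02],
       [-9.98624225e-01,  5.32226751e-04, -5.24344751e-02],
       [ 5.24108878e-02, -2.15284654e-02, -9.98393522e-01]]), 't': array([ -53.41809731,  471.1682271 , 1473.546864  ])}
{'t': 0.1, 'joints': array([1.01166665e+00, 3.77977709e-01, 7.98090785e-02, 1.27440438e+00,
       2.07777940e-05, 1.46051692e+00]), 'qd': array([-0.0017044 , -0.00014431,  0.00321643,  0.00041416,  0.00114072,
        0.00104765]), 'tau': array([ 1.40662250e-03, -4.64694214e+01,  2.70582908e+01,  1.19859303e-02,
       -7.09423193e-05, -2.38136397e-05]), 'tool_pos': array([249.1857628 , 517.57226495, 230.48052966]), 'tool_rot': array([-6.99014250e-01, -3.06221923e+00,  2.62471412e-03]), 'ft_force': array([ 0.38196638, -0.4489062 , -0.30764068]), 'torque': array([ 0.07600214,  0.00641321, -0.0070794 ]), 'grip_width': 84.98600373811573}
```

View pics/side0.png

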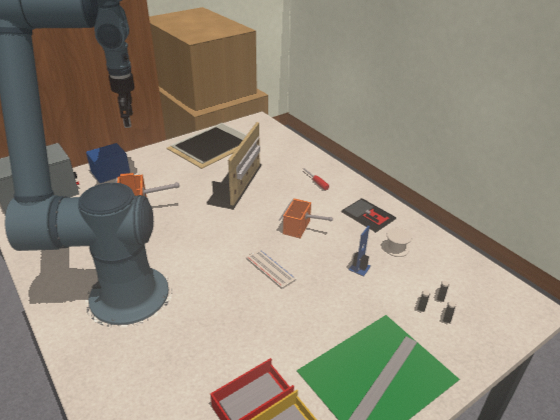

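View pics/top0.png

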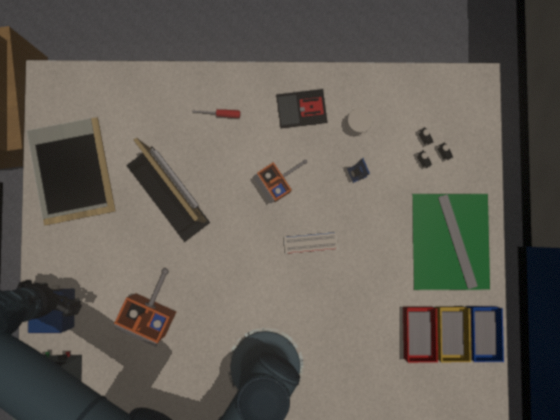

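```bash
python3 - <<'E'
import cv2,numpy as np
t=cv2.imread('pics/top0.png');s=cv2.imread('pics/side0.png')
t=cv2.convertScaleAbs(t,alpha=1.5)
def c(im,x0,y0,x1,y1,k): return cv2.resize(im[y0:y1,x0:x1],None,fx=k,fy=k,interpolation=cv2.INTER_CUBIC)
cv2.imwrite('pics/tc1.png',c(t,120,130,250,245,5))
cv2.imwrite('pics/tc2.png',c(t,245,145,375,215,6))
cv2.imwrite('pics/sc1.png',c(s,200,120,340,240,5))
cv2.imwrite('pics/sc2.png',c(s,270,190,400,285,6))
E
```

```text
(no output)
```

View pics/tc1.png

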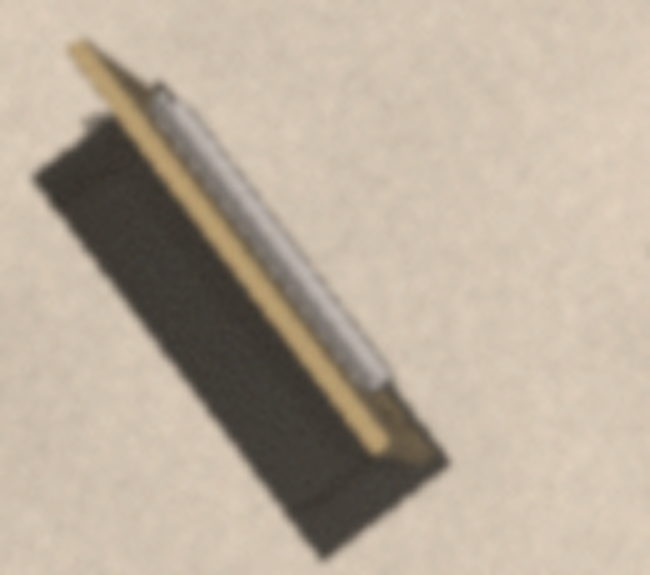

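View pics/tc2.png

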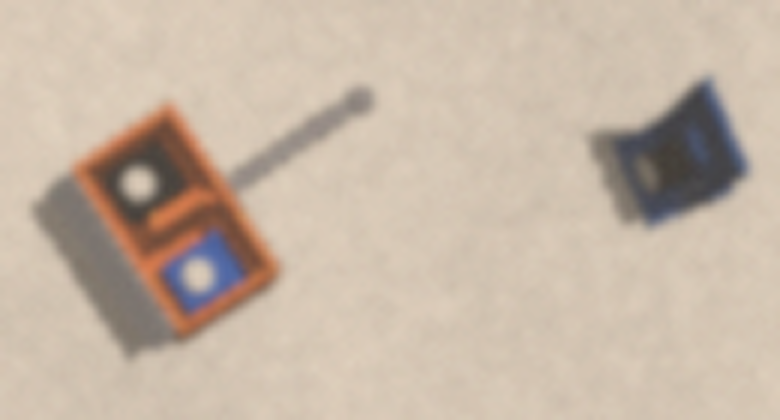

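View pics/sc1.png

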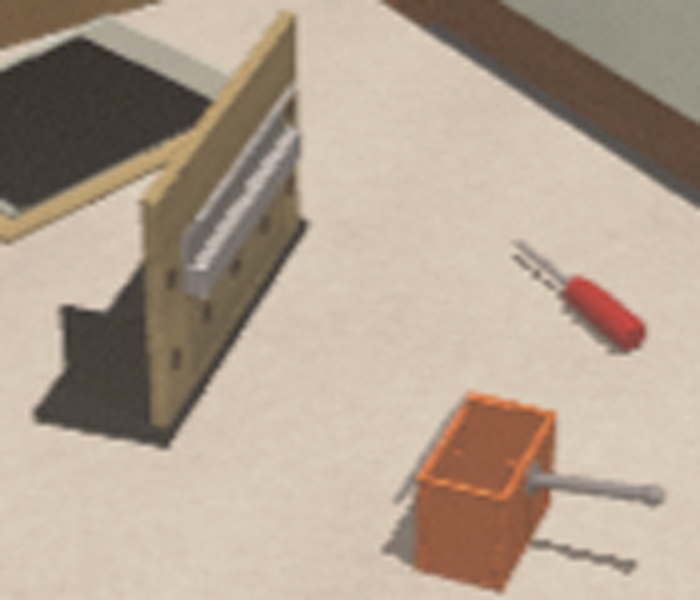

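View pics/sc2.png

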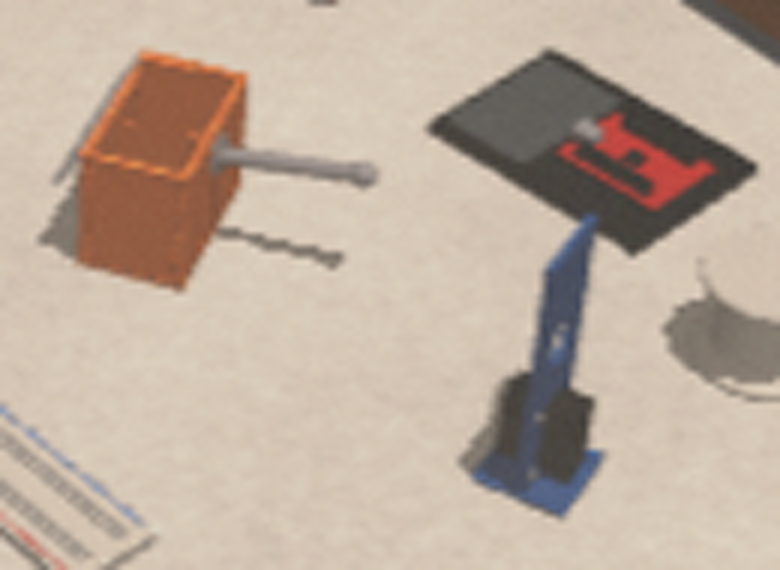

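```bash
cat > h.py <<'E'
import numpy as np,cv2
from station import robot
C={n:robot.camera_model(n) for n in("side","top")}
def f(c): return 210/np.tan(np.radians(c['fovy'])/2)
def proj(n,X):
    c=C[n];p=c['R']@np.asarray(X,float)+c['t'];return np.array([c['cx'],c['cy']])+f(c)*p[:2]/p[2]
def ray(n,uv):
    c=C[n];d=np.array([(uv[0]-c['cx'])/f(c),(uv[1]-c['cy'])/f(c),1.]);d=c['R'].T@d
    return -c['R'].T@c['t'],d/np.linalg.norm(d)
def onz(n,uv,z):
    o,d=ray(n,uv);return o+d*(z-o[2])/d[2]
def tri(us,ut):
    o1,d1=ray('side',us);o2,d2=ray('top',ut)
    A=np.c_[d1,-d2];s=np.linalg.lstsq(A,o2-o1,rcond=None)[0]
    a=o1+s[0]*d1;b=o2+s[1]*d2
    return (a+b)/2,np.linalg.norm(a-b)
E
python3 - <<'E'
from h import *
np.set_printoptions(precision=1,suppress=True)
print(ray('side',(280,210))[0],ray('top',(280,210))[0])
tc=lambda u,v:(245+u/6,145+v/6); sc=lambda u,v:(270+u/6,190+v/6)
tb=lambda u,v:(120+u/5,130+v/5); sb=lambda u,v:(200+u/5,120+v/5)
print('base',proj('top',(0,0,0)),proj('side',(0,0,0)))
print('tip',tri(sc(366,174),tc(360,100)))
print('rim corners top z75',[onz('top',tc(*p),75) for p in((170,105),(80,165),(182,335),(280,270))])
print('rim corners side z75',[onz('side',sc(*p),75) for p in((145,55),(245,75),(190,175),(82,155))])
print('tab top ends',[onz('top',tc(*p),110) for p in((210,188),(150,225))])
print('boardtop',tri(sb(288,12),tb(80,42)),tri(sb(148,203),tb(378,450)))
print('rail ',tri(sb(185,265),tb(378,388)),tri(sb(293,133),tb(165,88)))
print('bracket',tri(sc(592,215),tc(708,80)),tri(sc(548,268),tc(655,222)))
E
```

```text
[ -229.  -1007.5  1013.7] [ 393.2  -21.9 1497. ]
base [265.4 365.8] [129.3 293.7]
tip (array([ 620.5, -120.3,   62.9]), np.float64(1.897922856373757))
rim corners top z75 [array([615.2, -24.6,  75. ]), array([585.2,  19.9,  75. ]), array([500.9, -30.5,  75. ]), array([533.1, -79. ,  75. ])]
rim corners side z75 [array([580.1,  16.1,  75. ]), array([613.3, -29.1,  75. ]), array([535.7, -81.1,  75. ]), array([500., -36.,  75.])]
tab top ends [array([569.4, -43.9, 110. ]), array([551.4, -14.9, 110. ])]
boardtop (array([662.9, 351. , 186.5]), np.float64(1.3522031126302518)) (array([442.1, 186.1, 183.4]), np.float64(3.9080781113611383))
rail  (array([477.7, 198.4, 116.6]), np.float64(1.425497576939804)) (array([652.1, 326.8, 100.9]), np.float64(5.0480384422276465))
bracket (array([ 617. , -279.6,  142.8]), np.float64(0.0050454234713757165)) (array([ 568.8, -271.4,  124.9]), np.float64(44.50894378498536))
```

```bash
python3 - <<'E'
from h import *
s=cv2.imread('pics/side0.png');t=cv2.convertScaleAbs(cv2.imread('pics/top0.png'),alpha=1.4)
for p in((569,-44,110),(551,-15,110),(560,-29,75),(560,-29,95)): print(proj('side',p).round(1))
def c(im,x0,y0,x1,y1,k): return cv2.resize(im[y0:y1,x0:x1],None,fx=k,fy=k,interpolation=cv2.INTER_NEAREST)
a=c(s,270,190,340,245,8);b=c(s,90,160,190,220,5);d=c(t,105,260,180,350,6)
cv2.imwrite('pics/a1.png',a);cv2.imwrite('pics/b1.png',b);cv2.imwrite('pics/d1.png',d)
E
```

```text
[303.3 200.5]
[293.1 198. ]
[297.7 208.1]
[297.9 203. ]
```

View pics/a1.png

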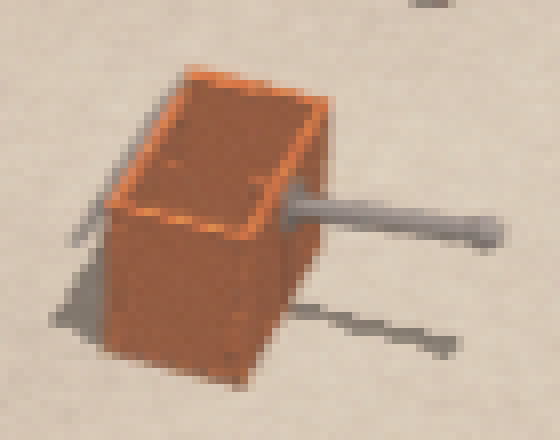

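View pics/b1.png

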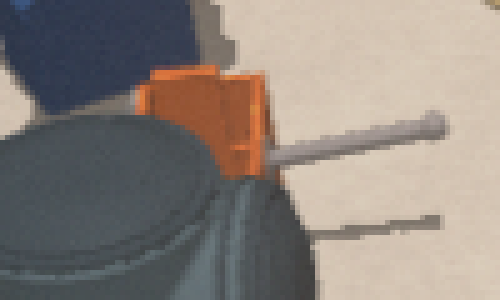

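View pics/d1.png

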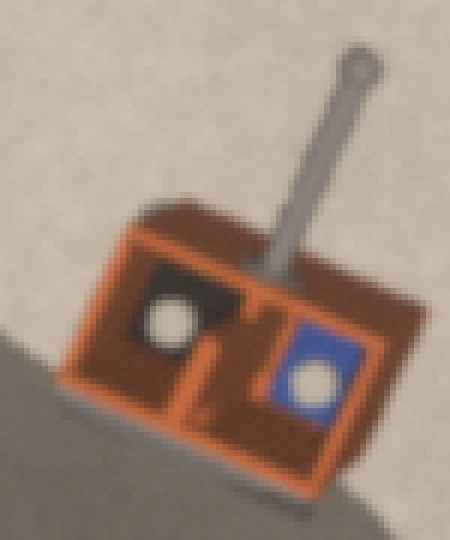

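```bash
cat > m.py <<'E'
from h import *
np.set_printoptions(precision=1,suppress=True)
def refl(n,img,p,q,half=4,N=25,sign=None):
    """refine an edge segment p-q (world-independent pixel coords): subpixel max gradient along normal, fit line; returns refined p,q"""
    g=cv2.GaussianBlur(cv2.cvtColor(img,cv2.COLOR_RGB2GRAY).astype(np.float32) if img.ndim==3 else img.astype(np.float32),(0,0),0.8)
    p,q=np.array(p,float),np.array(q,float);d=(q-p)/np.linalg.norm(q-p);nn=np.array([-d[1],d[0]])
    ss=np.arange(-half,half+.01,.25);pts=[]
    for a in np.linspace(.1,.9,N):
        c=p+a*(q-p);xy=(c+ss[:,None]*nn).astype(np.float32)
        v=cv2.remap(g,xy[:,0][None],xy[:,1][None],cv2.INTER_CUBIC)[0]
        dv=np.gradient(v);dv=dv*sign if sign else abs(dv);k=dv.argmax();pts.append(c+ss[k]*nn)
    pts=np.array(pts,np.float32)
    vx,vy,x0,y0=cv2.fitLine(pts,cv2.DIST_HUBER,0,.01,.01).ravel()
    l=np.array([vx,vy]);o=np.array([x0,y0]);r=np.std((pts-o)@np.array([-vy,vx]))
    return o+l*((p-o)@l),o+l*((q-o)@l),r
def inter(a,b):
    A=np.c_[a[1]-a[0],-(b[1]-b[0])];s=np.linalg.solve(A,b[0]-a[0]);return a[0]+s[0]*(a[1]-a[0])
E
python3 - <<'E'
from m import *
T=cv2.imread('pics/top0.png')[:,:,::-1];S=cv2.imread('pics/side0.png')[:,:,::-1]
tc=lambda u,v:(245+u/6,145+v/6); sc=lambda u,v:(270+u/6,190+v/6)
tb=lambda u,v:(120+u/5,130+v/5); sb=lambda u,v:(200+u/5,120+v/5)
sat=lambda I:cv2.cvtColor(np.ascontiguousarray(I),cv2.COLOR_RGB2HSV)[:,:,1]
T=np.ascontiguousarray(T);S=np.ascontiguousarray(S)
# caddy rim outer edges top & side
def rim(n,I,P,z):
    L=[refl(n,I,P[i],P[(i+1)%4],half=1.6) for i in range(4)]
    c=[inter(L[i-1],L[i]) for i in range(4)]
    W=np.array([onz(n,x,z)[:2] for x in c])
    print(n,'res',[round(float(l[2]),2) for l in L]);print(W,'mean',W.mean(0))
    for i in range(4):
        e=W[(i+1)%4]-W[i];print('  edge',np.linalg.norm(e).round(1),(np.degrees(np.arctan2(e[1],e[0]))%180).round(1))
rim('top',sat(T),[tc(170,105),tc(80,165),tc(182,335),tc(280,270)],75)
rim('side',sat(S),[sc(145,55),sc(245,75),sc(190,175),sc(82,155)],75)
# board top face edges
for nm,p,q in(('front',tb(95,45),tb(388,440)),('back',tb(72,48),tb(372,455))):
    a,b,r=refl('top',T,p,q,half=1.6)
    A,B=onz('top',a,190),onz('top',b,190);e=B-A
    print('board',nm,A,B,'res',r,np.degrees(np.arctan2(e[1],e[0]))%180)
a,b,r=refl('side',S,sb(288,12),sb(145,203),half=2)
A,B=onz('side',a,190),onz('side',b,190);e=B-A
print('board side-view topline',A,B,r,np.degrees(np.arctan2(e[1],e[0]))%180)
# rail top edge outer
a,b,r=refl('top',T,tb(172,90),tb(390,380),half=1.6)
A,B=onz('top',a,156),onz('top',b,156);e=B-A;print('rail outer',A,B,r,np.degrees(np.arctan2(e[1],e[0]))%180,np.linalg.norm(e))
print('tip',onz('top',tc(360,100),66),onz('side',sc(366,174),66))
E
```

```text
top res [0.25, 0.84, 0.27, 0.29]
[[618.4 -23.9]
 [585.8  25.2]
 [499.2 -28.6]
 [533.2 -80.4]] mean [559.1 -26.9]
  edge 59.0 123.6
  edge 102.0 31.9
  edge 62.0 123.3
  edge 102.3 33.5
side res [0.26, 0.48, 0.21, 0.26]
[[585.6  24.3]
 [618.4 -30.3]
 [532.4 -85.3]
 [496.3 -32.6]] mean [558.2 -31. ]
  edge 63.7 121.0
  edge 102.1 32.6
  edge 63.9 124.5
  edge 105.9 32.5
board front [659.2 343.9 190. ] [446.  180.2 190. ] res 0.098341174 37.50380832188125
board back [658.6 354.9 190. ] [436.8 190.2 190. ] res 0.47172758 36.600765139316195
board side-view topline [658.3 339.7 190. ] [436.9 172.5 190. ] 1.1948798 37.06428860570213
rail outer [645.5 304.3 156. ] [483.  181.6 156. ] 0.5878762 37.04508219047344 203.57255179361377
tip [ 619.3 -119.6   66. ] [ 618.7 -123.6   66. ]
```

```bash
cat > g.py <<'E'
import sys
from h import *
from scipy.spatial.transform import Rotation as Rn
def go(x,y,z,ang):
    s=robot.state();R=Rn.from_rotvec(s['tool_rot']).as_matrix();p=s['tool_pos']
    a=np.degrees(np.arctan2(R[1,1],R[0,1]))
    d=(a-ang+90)%180-90
    print('t',round(s['t'],2),'pos',p.round(1),'yang',round(a,2),'tz',R[:,2].round(3),'q6',s['joints'][5].round(2),'F',s['ft_force'].round(1),'w',round(s['grip_width'],1))
    print('shift',(R.T@(np.array([x,y,z])-p)).round(1),'yaw',round(np.radians(d),3))
    return R
if __name__=='__main__': go(*map(float,sys.argv[1:5]))
E
python3 g.py 558.7 -29 170 33.2
```

```text
t 0.1 pos [249.2 517.6 230.5] yang 64.28 tz [-0.001 -0.001 -1.   ] q6 1.46 F [ 0.4 -0.4 -0.3] w 85.0
shift [-516. -358.   61.] yaw 0.542
```

Request:
arm_command --motion '[{"translation": [-30, -21, 0], "yaw": 0.06}, {"translation": [-60, -42, 0], "yaw": 0.13}, {"translation": [-92, -64, 0], "yaw": 0.2}, {"translation": [-124, -86, 0], "yaw": 0.27}, {"translation": [-156, -108, 0], "yaw": 0.34}, {"translation": [-188, -130, 0], "yaw": 0.41}, {"translation": [-220, -152, 0], "yaw": 0.48}, {"translation": [-252, -175, 0], "yaw": 0.54}]' --grip -0.2

```text
t: 0.77
tool_pos: [400.9, 249.3, 231.0]
tool_rot: [-1.495, -2.763, 0.0]
ft_force: [0.7, 1.1, 0.3]
grip_width: 51.2
```

```bash
python3 g.py 558.7 -29 170 33.2
```

```text
t 0.77 pos [400.9 249.3 231. ] yang 33.18 tz [-0. -0. -1.] q6 1.41 F [0.7 1.1 0.3] w 51.2
shift [-319.3  -20.2   61. ] yaw -0.0
```

Request:
arm_command --motion '[{"translation": [-38, -2, 0], "yaw": 0}, {"translation": [-78, -5, 4], "yaw": 0}, {"translation": [-118, -7, 12], "yaw": 0}, {"translation": [-158, -10, 22], "yaw": 0}, {"translation": [-198, -12, 32], "yaw": 0}, {"translation": [-238, -15, 42], "yaw": 0}, {"translation": [-278, -17, 52], "yaw": 0}, {"translation": [-308, -19, 61], "yaw": 0}]'

```text
t: 1.43
tool_pos: [554.9, -19.6, 169.2]
tool_rot: [1.493, 2.764, -0.001]
ft_force: [1.0, 0.7, 0.2]
grip_width: 51.3
```

```bash
python3 g.py 558.7 -29 130 33.2; python3 - <<'E'
from h import *
for n in("side","top"):
    f=robot.grab_frame(n); cv2.imwrite(f"pics/{n}1.png",f[:,:,::-1])
s=cv2.imread('pics/side1.png');t=cv2.convertScaleAbs(cv2.imread('pics/top1.png'),alpha=1.4)
a=cv2.resize(s[120:245,240:350],None,fx=4.5,fy=4.5);b=cv2.resize(t[130:240,230:330],None,fx=4.5,fy=4.5)
h=max(a.shape[0],b.shape[0]);o=np.zeros((h,a.shape[1]+b.shape[1],3),np.uint8);o[:a.shape[0],:a.shape[1]]=a;o[:b.shape[0],a.shape[1]:]=b
cv2.imwrite('pics/c1.png',o[:600,:800])
E
```

```text
t 1.43 pos [554.9 -19.6 169.2] yang 33.23 tz [-0. -0. -1.] q6 0.84 F [1.  0.7 0.2] w 51.3
shift [-9.9 -2.  39.2] yaw 0.001
```

View pics/c1.png

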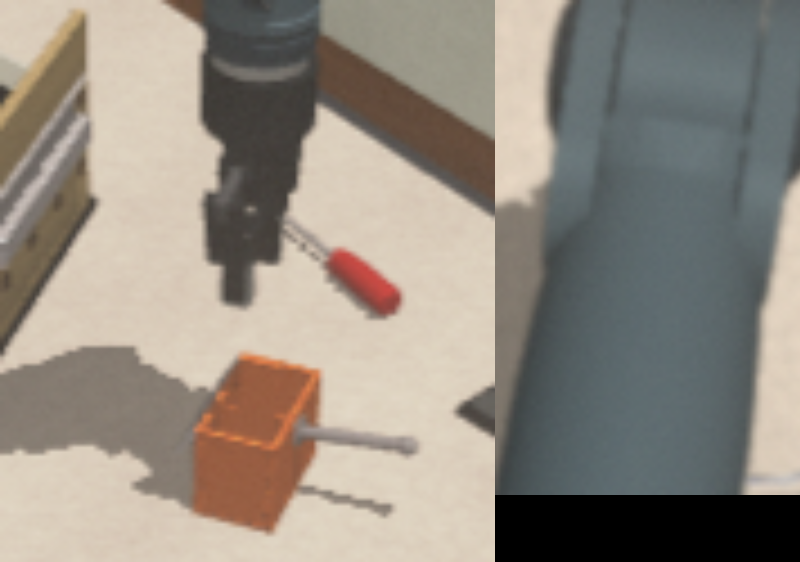

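Request:
arm_command --motion '[{"translation": [-6, -1, 15], "yaw": 0}, {"translation": [-10, -2, 35], "yaw": 0}, {"translation": [-10, -2, 55], "yaw": 0}, {"translation": [-10, -2, 75], "yaw": 0}, {"translation": [-10, -2, 86], "yaw": 0}, {"translation": [-10, -2, 90], "yaw": 0}, {"translation": [-10, -2, 90], "yaw": 0}]'

```text
t: 2.12
tool_pos: [556.3, -25.2, 79.2]
tool_rot: [-1.488, -2.763, 0.001]
ft_force: [0.1, -0.4, 0.2]
grip_width: 51.6
```

```bash
python3 g.py 558.7 -29 79 33.2; python3 - <<'E'
from h import *
f=robot.grab_frame("side")
s=f[:,:,::-1]; print(proj('side',robot.state()['tool_pos']))
cv2.imwrite('pics/c2.png',cv2.resize(s[150:250,250:350],None,fx=6,fy=6))
E
```

```text
t 2.12 pos [556.3 -25.2  79.2] yang 33.39 tz [-0.003  0.001 -1.   ] q6 0.83 F [ 0.1 -0.4  0.2] w 51.6
shift [-4.5 -0.1  0.2] yaw 0.003
[296.36853662 206.53437321]
```

View pics/c2.png

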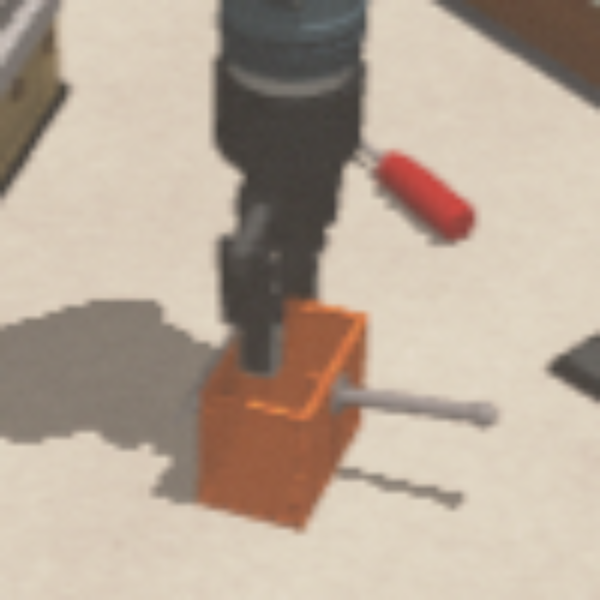

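Request:
arm_command --motion '[{"translation": [-4, 0, 0], "yaw": 0}, {"translation": [-4, 0, 0], "yaw": 0}, {"translation": [-4, 0, 0], "yaw": 0}]'

```text
t: 2.42
tool_pos: [561.2, -29.7, 81.4]
tool_rot: [1.49, 2.763, 0.001]
ft_force: [0.6, -0.6, -0.3]
grip_width: 51.2
```

Request:
arm_command --motion '[{"translation": [0, 0, 0], "yaw": 0}, {"translation": [0, 0, 0], "yaw": 0}, {"translation": [0, 0, 0], "yaw": 0}, {"translation": [0, 0, 0], "yaw": 0}, {"translation": [0, 0, 0], "yaw": 0}, {"translation": [0, 0, 0], "yaw": 0}, {"translation": [0, 0, 0], "yaw": 0}]' --grip 1 --grip_force 70

```text
t: 3.0
tool_pos: [560.0, -29.4, 80.2]
tool_rot: [-1.491, -2.765, -0.0]
ft_force: [0.3, 0.5, -0.8]
grip_width: 6.7
```

```bash
python3 g.py 558.7 -29 179 33.2
```

```text
t 3.0 pos [560.  -29.4  80.2] yang 33.35 tz [-0.  0. -1.] q6 0.82 F [ 0.3  0.5 -0.8] w 6.7
shift [  1.1  -0.9 -98.8] yaw 0.003
```

Request:
arm_command --motion '[{"translation": [0, 0, -10], "yaw": 0}, {"translation": [0, 0, -25], "yaw": 0}, {"translation": [0, 0, -45], "yaw": 0}, {"translation": [0, 0, -70], "yaw": 0}, {"translation": [0, 0, -100], "yaw": 0}, {"translation": [0, 0, -120], "yaw": 0}, {"translation": [0, 0, -130], "yaw": 0}, {"translation": [0, 0, -130], "yaw": 0}]'

```text
t: 3.67
tool_pos: [561.6, -29.8, 213.2]
tool_rot: [1.488, 2.761, 0.002]
ft_force: [1.0, -0.2, -2.3]
grip_width: 6.6
```

```bash
python3 g.py 558.7 -29 210 33.2; python3 - <<'E'
from h import *
f=robot.grab_frame("side")
s=f[:,:,::-1]; cv2.imwrite('pics/side3.png',s)
p=robot.state()['tool_pos'];print(p,proj('side',p),proj('side',p+[60,-92,-14]))
cv2.imwrite('pics/c3.png',cv2.resize(s[90:210,250:350],None,fx=5,fy=5))
E
```

```text
t 3.67 pos [561.6 -29.8 213.2] yang 33.35 tz [ 0.005 -0.001 -1.   ] q6 0.82 F [ 1.  -0.2 -2.3] w 6.6
shift [ 2.2 -2.   3.2] yaw 0.003
[560.68016644 -29.57263091 211.14225886] [299.55951717 171.90495358] [334.39936158 183.53214485]
```

View pics/c3.png

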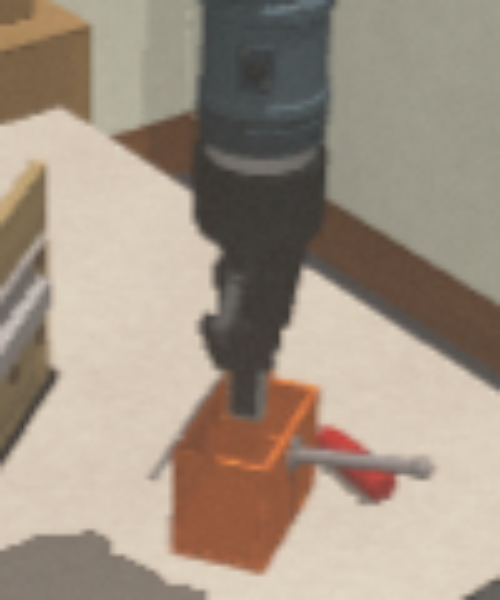

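```bash
python3 g.py 621.3 165.7 212 37.1;python3 - <<'E'
from h import *
t=robot.grab_frame("top")[:,:,::-1];s=cv2.imread('pics/side3.png')
cv2.imwrite('pics/top3.png',t)
a=cv2.resize(s[120:215,205:268],None,fx=6,fy=6);b=cv2.resize(cv2.convertScaleAbs(t,alpha=1.4)[125:215,135:210],None,fx=5.5,fy=5.5)
o=np.zeros((600,800,3),np.uint8);o[:a.shape[0],:a.shape[1]]=a;o[:b.shape[0],380:380+b.shape[1]]=b
cv2.imwrite('pics/c4.png',o)
E
```

```text
t 3.72 pos [560.7 -29.6 211.1] yang 33.35 tz [ 0.002 -0.    -1.   ] q6 0.82 F [-0.3  0.8 -2.8] w 6.8
shift [129.8 158.   -0.8] yaw -0.066
```

View pics/c4.png

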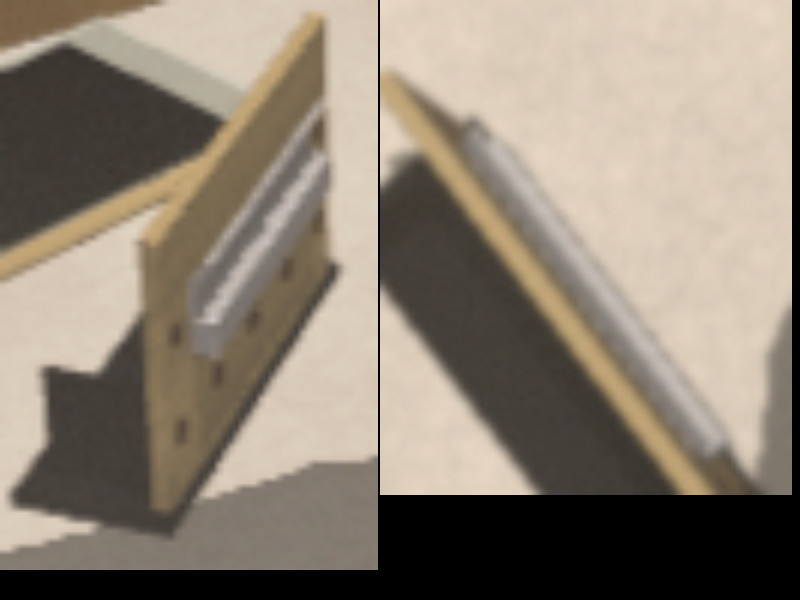

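```bash
python3 - <<'E'
from m import *
S=np.ascontiguousarray(cv2.imread('pics/side3.png')[:,:,::-1]);T=np.ascontiguousarray(cv2.imread('pics/top3.png')[:,:,::-1])
sb=lambda u,v:(205+u/6,120+v/6);tb=lambda u,v:(135+(u-380)/5.5,125+v/5.5)
e=np.array([np.cos(np.radians(37.1)),np.sin(np.radians(37.1))]);n=np.array([e[1],-e[0]])
def L(nm,cam,I,p,q,z,half=1.2):
    a,b,r=refl(cam,I,p,q,half=half);A,B=onz(cam,a,z)[:2],onz(cam,b,z)[:2];d=A-B
    print(nm,'ang',round(np.degrees(np.arctan2(d[1],d[0]))%180,2),'n',((A+B)/2@n).round(1),'e ends',(onz(cam,p,z)[:2]@e).round(1),(onz(cam,q,z)[:2]@e).round(1),'res',r.round(2))
L('board top front side','side',S,sb(152,240),sb(322,24),190)
L('flange top side','side',S,sb(195,275),sb(322,100),156)
L('spacer low front side','side',S,sb(215,350),sb(328,185),94)
L('board bottom front','side',S,sb(165,508),sb(328,265),0)
for x in (S,):pass
L('board top front top','top',T,tb(396,78),tb(692,488)[:2],190)
L('flange outer top','top',T,tb(482,120),tb(728,440),156)
L('flange inner/back?','top',T,tb(462,130),tb(700,450),156)
E
```

```text
board top front side ang 37.29 n 126.0 e ends 459.6 723.1 res 0.28
flange top side ang 37.09 n 142.8 e ends 484.6 692.7 res 0.81
spacer low front side ang 37.32 n 141.1 e ends 506.1 699.4 res 0.71
board bottom front ang 36.51 n 119.4 e ends 475.4 755.0 res 0.43
board top front top ang 36.96 n 123.1 e ends 734.6 483.3 res 0.3
flange outer top ang 37.59 n 146.6 e ends 702.4 496.6 res 0.11
flange inner/back? ang 36.87 n 133.3 e ends 704.4 501.0 res 0.3
```

Request:
arm_command --motion '[{"translation": [14, 17, 0], "yaw": -0.02}, {"translation": [35, 43, 0], "yaw": -0.05}, {"translation": [59, 72, 0], "yaw": -0.067}, {"translation": [83, 101, 0], "yaw": -0.067}, {"translation": [107, 130, 0], "yaw": -0.067}, {"translation": [122, 149, 0], "yaw": -0.067}, {"translation": [128, 157, 0], "yaw": -0.067}, {"translation": [128, 157, 0], "yaw": -0.067}]'

```text
t: 4.43
tool_pos: [620.0, 165.8, 207.5]
tool_rot: [-1.391, -2.813, 0.003]
ft_force: [0.2, -0.2, -2.2]
grip_width: 7.2
```

```bash
python3 g.py 621.3 165.7 196 37.2;python3 - <<'E'
from h import *
s=robot.grab_frame("side")[:,:,::-1]
cv2.imwrite('pics/side5.png',s)
cv2.imwrite('pics/c5.png',cv2.resize(s[80:220,190:320],None,fx=4.2,fy=4.2,interpolation=cv2.INTER_CUBIC))
E
```

```text
t 4.43 pos [620.  165.8 207.5] yang 37.37 tz [-0.004 -0.    -1.   ] q6 1.08 F [ 0.2 -0.2 -2.2] w 7.2
shift [-0.9  1.  11.5] yaw 0.003
```

View pics/c5.png

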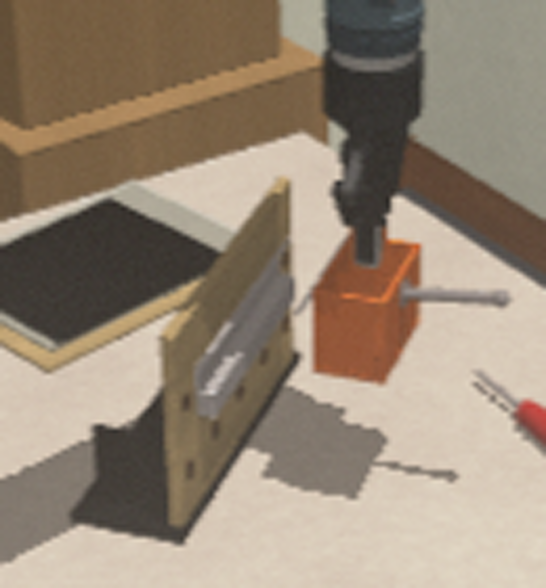

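Request:
arm_command --motion '[{"translation": [0, 0, 3], "yaw": 0}, {"translation": [0, 1, 7], "yaw": 0}, {"translation": [0, 1, 10], "yaw": 0}, {"translation": [0, 1, 11], "yaw": 0}, {"translation": [0, 1, 11], "yaw": 0}, {"translation": [0, 1, 11], "yaw": 0}]'

```text
t: 4.98
tool_pos: [621.5, 163.8, 199.4]
tool_rot: [-1.398, -2.813, 0.0]
ft_force: [0.4, 0.2, -1.6]
grip_width: 6.8
```

```bash
python3 g.py 579.1 221.5 196 37.2
```

```text
t 4.98 pos [621.5 163.8 199.4] yang 37.14 tz [-0.  0. -1.] q6 1.08 F [ 0.4  0.2 -1.6] w 6.8
shift [71.6  1.   3.4] yaw -0.001
```

Request:
arm_command --motion '[{"translation": [6, 0, 2], "yaw": 0}, {"translation": [14, 0, 3.5], "yaw": 0}, {"translation": [24, 0, 3.5], "yaw": 0}, {"translation": [34, 0, 3.5], "yaw": 0}, {"translation": [44, 0, 3.5], "yaw": 0}, {"translation": [52, 0, 3.5], "yaw": 0}, {"translation": [58, 0, 3.5], "yaw": 0}, {"translation": [58, 0, 3.5], "yaw": 0}]'

```text
t: 5.65
tool_pos: [585.6, 212.1, 196.1]
tool_rot: [-1.394, -2.815, -0.001]
ft_force: [0.6, -0.1, -1.9]
grip_width: 6.6
```

```bash
python3 g.py 579.1 221.5 195.8 37.2;python3 - <<'E'
from h import *
s=robot.grab_frame("side")[:,:,::-1]
cv2.imwrite('pics/side6.png',s)
cv2.imwrite('pics/c6.png',cv2.resize(s[110:220,195:300],None,fx=5.4,fy=5.4,interpolation=cv2.INTER_CUBIC))
E
```

```text
t 5.65 pos [585.6 212.1 196.1] yang 37.3 tz [-0.     0.001 -1.   ] q6 1.17 F [ 0.6 -0.1 -1.9] w 6.6
shift [11.4  0.6  0.3] yaw 0.002
```

View pics/c6.png

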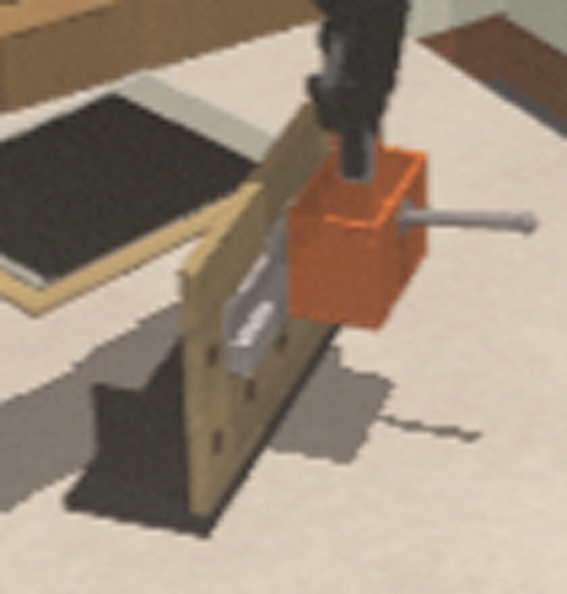

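Request:
arm_command --motion '[{"translation": [2, 0, 0], "yaw": 0}, {"translation": [4, 0, 0], "yaw": 0}, {"translation": [6, 0, 0], "yaw": 0}, {"translation": [7, 0, 0], "yaw": 0}, {"translation": [7, 0, 0], "yaw": 0}]'

```text
t: 6.12
tool_pos: [582.4, 216.2, 195.8]
tool_rot: [-1.397, -2.814, -0.0]
ft_force: [1.0, 0.0, -2.4]
grip_width: 6.6
```

Request:
arm_command --motion '[{"translation": [1, 0, 0], "yaw": 0}, {"translation": [2, 0, 0], "yaw": 0}, {"translation": [2, 0, 0], "yaw": 0}]'

```text
t: 6.37
tool_pos: [581.1, 217.9, 195.8]
tool_rot: [-1.397, -2.814, -0.0]
ft_force: [-0.6, -0.1, -3.0]
grip_width: 6.9
```

Request:
arm_command --motion '[{"translation": [1, 0, 0], "yaw": 0}, {"translation": [1.5, 0, 0], "yaw": 0}, {"translation": [1.5, 0, 0], "yaw": 0}]'

```text
t: 6.62
tool_pos: [580.2, 219.0, 195.8]
tool_rot: [-1.397, -2.814, -0.0]
ft_force: [0.2, 0.4, -3.0]
grip_width: 7.0
```

Request:
arm_command --motion '[{"translation": [1, 0, 0], "yaw": 0}, {"translation": [2, 0, 0], "yaw": 0}, {"translation": [2, 0, 0], "yaw": 0}]'

```text
t: 6.87
tool_pos: [578.9, 220.7, 195.9]
tool_rot: [-1.397, -2.814, -0.0]
ft_force: [0.5, -0.7, -2.1]
grip_width: 6.8
```

Request:
arm_command --motion '[{"translation": [1, 0, 0], "yaw": 0}, {"translation": [1.5, 0, 0], "yaw": 0}, {"translation": [1.5, 0, 0], "yaw": 0}]'

```text
t: 7.12
tool_pos: [578.6, 221.2, 195.9]
tool_rot: [1.397, 2.812, -0.001]
ft_force: [1.9, -1.9, -3.1]
grip_width: 6.7
```

Request:
arm_command --motion '[{"translation": [1, 0, 0], "yaw": 0}, {"translation": [1.5, 0, 0], "yaw": 0}, {"translation": [1.5, 0, 0], "yaw": 0}]'

```text
t: 7.37
tool_pos: [578.4, 221.6, 196.1]
tool_rot: [1.397, 2.81, -0.002]
ft_force: [2.8, -5.6, -1.9]
grip_width: 6.7
```

Request:
arm_command --motion '[{"translation": [-1.5, 0, 0], "yaw": 0}, {"translation": [-1.5, 0, 2], "yaw": 0}, {"translation": [-1.5, 0, 5], "yaw": 0}, {"translation": [-1.5, 0, 8], "yaw": 0}, {"translation": [-1.5, 0, 10], "yaw": 0}, {"translation": [-1.5, 0, 10], "yaw": 0}]'

```text
t: 7.87
tool_pos: [578.5, 221.5, 185.4]
tool_rot: [1.397, 2.813, -0.0]
ft_force: [3.7, -3.1, -2.1]
grip_width: 7.2
```

Request:
arm_command --motion '[{"translation": [0, 0, 2], "yaw": 0}, {"translation": [0, 0, 4], "yaw": 0}, {"translation": [0, 0, 5], "yaw": 0}, {"translation": [0, 0, 5], "yaw": 0}]'

```text
t: 8.2
tool_pos: [578.5, 221.5, 180.8]
tool_rot: [1.397, 2.813, -0.0]
ft_force: [3.4, -2.8, -1.0]
grip_width: 6.9
```

```bash
python3 g.py 579.1 221.5 177.3 37.2;python3 - <<'E'
from h import *
s=robot.grab_frame("side")[:,:,::-1]
cv2.imwrite('pics/side7.png',s)
cv2.imwrite('pics/c7.png',cv2.resize(s[110:220,195:300],None,fx=5.4,fy=5.4,interpolation=cv2.INTER_CUBIC))
E
```

```text
t 8.2 pos [578.5 221.5 180.8] yang 37.18 tz [ 0.001 -0.001 -1.   ] q6 1.19 F [ 3.4 -2.8 -1. ] w 6.9
shift [-0.3  0.5  3.5] yaw -0.0
```

View pics/c7.png

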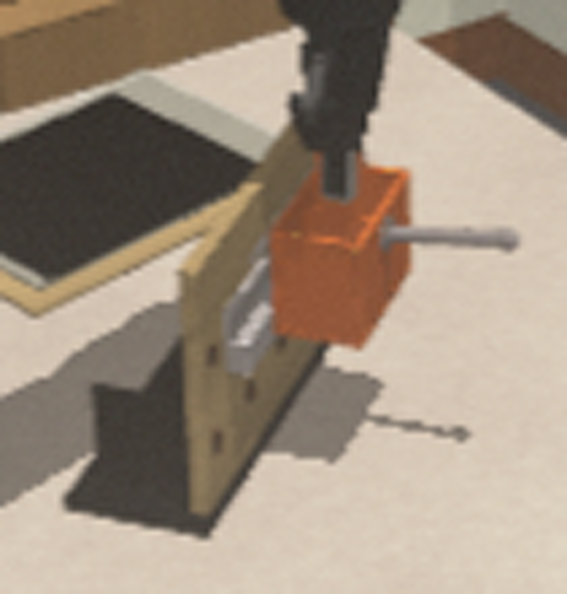

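Request:
arm_command --motion '[{"translation": [0, 0, 1], "yaw": 0}, {"translation": [0, 0, 2], "yaw": 0}, {"translation": [0, 0, 2], "yaw": 0}]'

```text
t: 8.5
tool_pos: [578.6, 221.4, 178.9]
tool_rot: [1.397, 2.813, -0.0]
ft_force: [3.7, -3.9, -0.6]
grip_width: 6.9
```

Request:
arm_command --motion '[{"translation": [0, 0, 1], "yaw": 0}, {"translation": [0, 0, 1.5], "yaw": 0}, {"translation": [0, 0, 1.5], "yaw": 0}]'

```text
t: 8.75
tool_pos: [578.6, 221.5, 177.5]
tool_rot: [1.397, 2.813, 0.0]
ft_force: [3.3, -3.6, -0.2]
grip_width: 7.1
```

Request:
arm_command --motion '[{"translation": [0, 0, 1], "yaw": 0}, {"translation": [0, 0, 1.5], "yaw": 0}, {"translation": [0, 0, 1.5], "yaw": 0}]'

```text
t: 9.0
tool_pos: [578.7, 221.4, 176.7]
tool_rot: [1.397, 2.812, 0.001]
ft_force: [2.0, -4.0, 2.4]
grip_width: 7.1
```

Request:
arm_command --motion '[{"translation": [0, 0, 1], "yaw": 0}, {"translation": [0, 0, 1], "yaw": 0}, {"translation": [0, 0, 1], "yaw": 0}]'

```text
t: 9.25
tool_pos: [578.8, 221.4, 176.7]
tool_rot: [1.396, 2.811, 0.001]
ft_force: [0.8, -5.9, 6.5]
grip_width: 7.0
```

Request:
arm_command --motion '[{"translation": [0, 0, 0], "yaw": 0}, {"translation": [0, 0, 0], "yaw": 0}, {"translation": [0, 0, 0], "yaw": 0}, {"translation": [0, 0, 0], "yaw": 0}, {"translation": [0, 0, 0], "yaw": 0}]' --grip -0.35

```text
t: 9.67
tool_pos: [577.6, 222.2, 174.3]
tool_rot: [-1.396, -2.813, 0.0]
ft_force: [-0.0, 0.2, 0.7]
grip_width: 57.4
```

```bash
python3 g.py 579.1 221.5 240 37.2;python3 - <<'E'
from h import *
s=robot.grab_frame("side")[:,:,::-1]
cv2.imwrite('pics/side8.png',s)
cv2.imwrite('pics/c8.png',cv2.resize(s[110:220,195:300],None,fx=5.4,fy=5.4,interpolation=cv2.INTER_CUBIC))
E
```

```text
t 9.67 pos [577.6 222.2 174.3] yang 37.2 tz [-0.001  0.001 -1.   ] q6 1.19 F [-0.   0.2  0.7] w 57.4
shift [ -1.4   0.8 -65.7] yaw 0.0
```

View pics/c8.png

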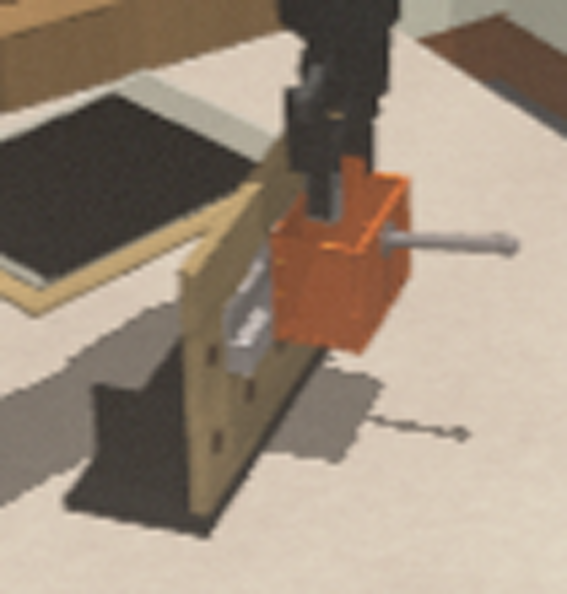

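Request:
arm_command --motion '[{"translation": [0, 0, -8], "yaw": 0}, {"translation": [0, 0, -22], "yaw": 0}, {"translation": [0, 0, -42], "yaw": 0}, {"translation": [0, 0, -65], "yaw": 0}, {"translation": [0, 0, -85], "yaw": 0}, {"translation": [0, 0, -95], "yaw": 0}]'

```text
t: 10.22
tool_pos: [579.0, 222.1, 273.5]
tool_rot: [1.396, 2.811, 0.005]
ft_force: [0.3, -0.3, 0.8]
grip_width: 57.4
```

```bash
python3 - <<'E'
from m import *
s=robot.grab_frame("side")[:,:,::-1];cv2.imwrite('pics/side9.png',s)
a=cv2.resize(s[110:220,195:300],None,fx=4,fy=4,interpolation=cv2.INTER_CUBIC)
b=cv2.resize(s[220:280,340:385],None,fx=8,fy=8,interpolation=cv2.INTER_NEAREST)
t=cv2.convertScaleAbs(cv2.imread('pics/top0.png'),alpha=1.5)
c=cv2.resize(t[150:190,338:378],None,fx=9,fy=9,interpolation=cv2.INTER_NEAREST)
cv2.imwrite('pics/c9.png',a);cv2.imwrite('pics/c9b.png',b);cv2.imwrite('pics/c9c.png',c)
E
python3 g.py 600 -270 240 20
```

```text
t 10.27 pos [579.6 222.3 274.7] yang 37.18 tz [ 0.006  0.002 -1.   ] q6 1.19 F [ 0.5 -0.2  1.8] w 57.7
shift [-404.4 -281.5   33.8] yaw 0.3
```

View pics/c9.png

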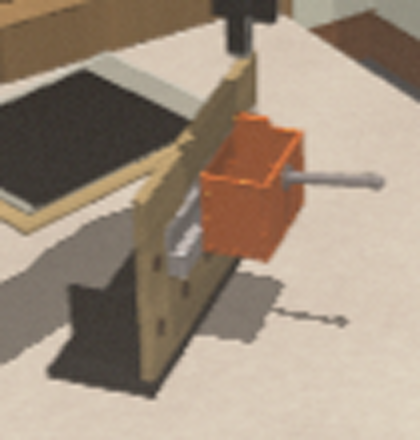

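View pics/c9b.png

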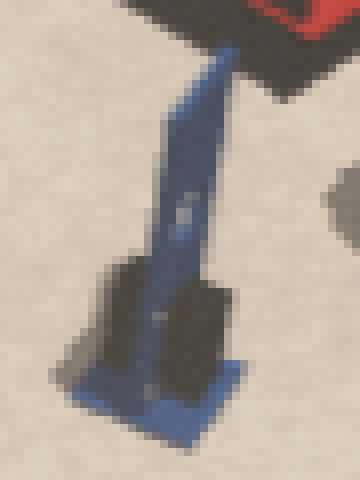

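View pics/c9c.png

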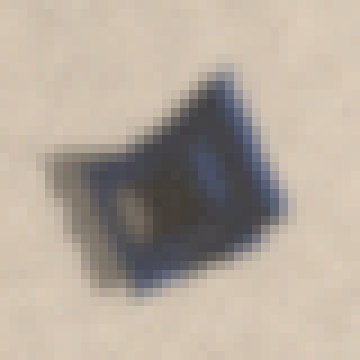

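```bash
python3 - <<'E'
from m import *
tc=lambda u,v:(338+u/9-.5,150+v/9-.5); sc=lambda u,v:(340+u/8-.5,220+v/8-.5)
def pr(n,l,z):
    P=[onz(n,x,z)[:2] for x in l];print(n,z,np.array(P).tolist() if 0 else np.array(P),'mid',(P[0]+P[1])/2,'len',np.linalg.norm(P[0]-P[1]),'ang',np.degrees(np.arctan2(*(P[0]-P[1])[::-1])))
pr('top',[tc(226,72),tc(284,208)],145)
pr('side',[sc(230,46),sc(173,118)],145)
pr('side',[sc(70,393),sc(190,450)],2);pr('side',[sc(247,364),sc(190,450)],2)
print(tri(sc(230,46),tc(226,72)),tri(sc(173,118),tc(284,208)))
# hanging caddy tip in side: expected
e=np.array([np.cos(np.radians(37.2)),np.sin(np.radians(37.2))]);n=np.array([e[1],-e[0]])
g=np.array([578.6,221.5]);tip=np.r_[g+110*n,97-1+66];root=np.r_[g+30*n,96+56]
print('tip',tip,proj('side',tip),'seen',(195+378/4,110+181/4),'root',root,proj('side',root))
E
```

```text
top 145 [[ 619.  -278.1]
 [ 575.8 -296. ]] mid [ 597.4 -287.1] len 46.720007439045126 ang 22.534426421187206
side 145 [[ 615.7 -278.8]
 [ 571.9 -296.4]] mid [ 593.8 -287.6] len 47.21799598139877 ang 21.86105233800256
side 2 [[ 563.5 -273.7]
 [ 579.2 -320.6]] mid [ 571.3 -297.2] len 49.54739171933863 ang 108.54175341504698
side 2 [[ 627.9 -299.7]
 [ 579.2 -320.6]] mid [ 603.6 -310.2] len 52.97375391648201 ang 23.23974931942506
(array([ 618.5, -277.8,  143.3]), np.float64(2.05732676123226)) (array([ 575. , -295.5,  143.2]), np.float64(2.794356911568615))
tip [645.1 133.9 162. ] [289.3 154.9] seen (289.5, 155.25) root [596.7 197.6 152. ] [266.7 153.6]
```

```bash
python3 g.py 595.5 -287.2 200 112.2
```

```text
t 10.27 pos [579.6 222.3 274.7] yang 37.18 tz [ 0.006  0.002 -1.   ] q6 1.19 F [ 0.5 -0.2  1.8] w 57.7
shift [-415.3 -295.7   73.8] yaw -1.309
```

Request:
arm_command --motion '[{"translation": [-15, -11, 0], "yaw": -0.08}, {"translation": [-45, -32, 0], "yaw": -0.18}, {"translation": [-76, -54, 0], "yaw": -0.28}, {"translation": [-107, -76, 0], "yaw": -0.38}, {"translation": [-138, -98, 0], "yaw": -0.48}, {"translation": [-169, -120, 0], "yaw": -0.58}, {"translation": [-200, -142, 0], "yaw": -0.68}, {"translation": [-231, -164, 0], "yaw": -0.78}]'

```text
t: 10.93
tool_pos: [586.7, -63.1, 269.7]
tool_rot: [-0.215, -3.134, -0.001]
ft_force: [-0.3, 0.1, -0.2]
grip_width: 57.6
```

```bash
python3 g.py 595.5 -287.2 200 112.2
```

```text
t 10.93 pos [586.7 -63.1 269.7] yang 82.16 tz [-0.  0. -1.] q6 -0.08 F [-0.3  0.1 -0.2] w 57.6
shift [ -39.3 -220.9   69.6] yaw -0.524
```

Request:
arm_command --motion '[{"translation": [-6, -35, 4], "yaw": -0.09}, {"translation": [-12, -70, 10], "yaw": -0.18}, {"translation": [-19, -106, 18], "yaw": -0.27}, {"translation": [-25, -142, 28], "yaw": -0.36}, {"translation": [-32, -176, 40], "yaw": -0.45}, {"translation": [-36, -200, 50], "yaw": -0.52}, {"translation": [-38, -212, 60], "yaw": -0.524}, {"translation": [-38, -212, 64], "yaw": -0.524}]'

```text
t: 11.6
tool_pos: [593.7, -278.7, 203.3]
tool_rot: [0.589, -3.084, -0.003]
ft_force: [-0.3, 0.8, -0.4]
grip_width: 58.1
```

```bash
python3 g.py 595.5 -287.2 114 112.2;python3 - <<'E'
from h import *
s=robot.grab_frame("side")[:,:,::-1];cv2.imwrite('pics/side10.png',s)
cv2.imwrite('pics/c10.png',cv2.resize(s[150:290,310:430],None,fx=4,fy=4,interpolation=cv2.INTER_CUBIC))
E
```

```text
t 11.6 pos [ 593.7 -278.7  203.3] yang 111.61 tz [-0.002  0.001 -1.   ] q6 -0.91 F [-0.3  0.8 -0.4] w 58.1
shift [ 1.3 -8.8 89.3] yaw -0.01
```

View pics/c10.png

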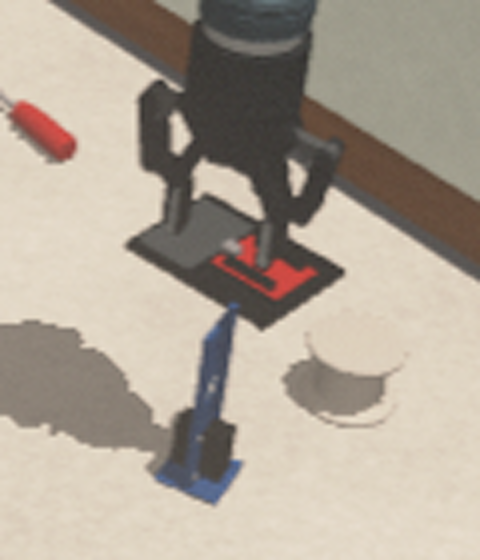

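Request:
arm_command --motion '[{"translation": [0.5, -4, 10], "yaw": -0.01}, {"translation": [1, -8, 25], "yaw": -0.01}, {"translation": [1, -8, 35], "yaw": -0.01}, {"translation": [1, -8, 38], "yaw": -0.01}, {"translation": [1, -8, 38], "yaw": -0.01}, {"translation": [1, -8, 38], "yaw": -0.01}]'

```text
t: 12.15
tool_pos: [597.0, -283.4, 168.2]
tool_rot: [-0.614, 3.081, 0.0]
ft_force: [-0.5, -0.8, 1.1]
grip_width: 57.7
```

```bash
python3 g.py 595.5 -287.2 114 112.2
```

```text
t 12.15 pos [ 597.  -283.4  168.2] yang 112.53 tz [ 0.  0. -1.] q6 -0.93 F [-0.5 -0.8  1.1] w 57.7
shift [ 2.8 -2.9 54.2] yaw 0.006
```

Request:
arm_command --motion '[{"translation": [1, -1.5, 10], "yaw": 0.004}, {"translation": [2, -3, 25], "yaw": 0.004}, {"translation": [2, -3, 40], "yaw": 0.004}, {"translation": [2, -3, 50], "yaw": 0.004}, {"translation": [2, -3, 54], "yaw": 0.004}, {"translation": [2, -3, 54], "yaw": 0.004}, {"translation": [2, -3, 54], "yaw": 0.004}]'

```text
t: 12.73
tool_pos: [596.3, -288.0, 114.1]
tool_rot: [-0.606, 3.082, -0.0]
ft_force: [-0.0, -0.6, -0.4]
grip_width: 58.0
```

```bash
python3 g.py 595.5 -287.2 114 112.2;python3 - <<'E'
from h import *
s=robot.grab_frame("side")[:,:,::-1];cv2.imwrite('pics/side11.png',s)
cv2.imwrite('pics/c11.png',cv2.resize(s[170:290,310:430],None,fx=5,fy=5,interpolation=cv2.INTER_CUBIC))
E
```

```text
t 12.73 pos [ 596.3 -288.   114.1] yang 112.25 tz [ 0. -0. -1.] q6 -0.93 F [-0.  -0.6 -0.4] w 58.0
shift [0.4 1.  0.1] yaw 0.001
```

View pics/c11.png

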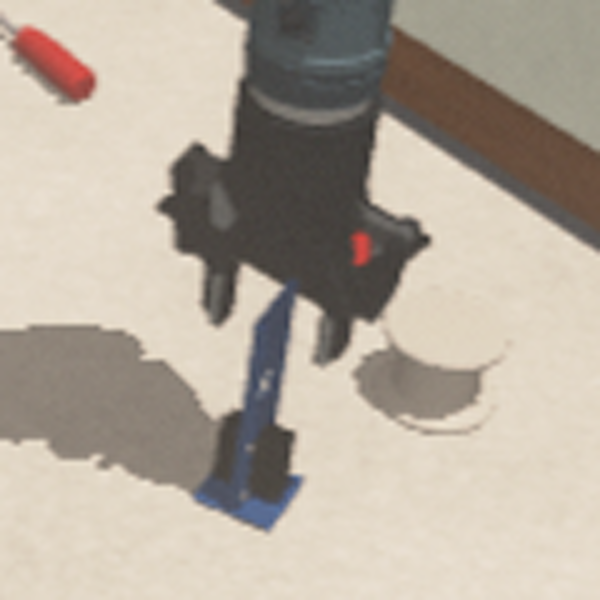

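Plate sits between the fingers (top edge from about (295,285) to (258,325) in the crop). Closing.

Request:
arm_command --motion '[{"translation": [0, 0, 0], "yaw": 0}, {"translation": [0, 0, 0], "yaw": 0}, {"translation": [0, 0, 0], "yaw": 0}, {"translation": [0, 0, 0], "yaw": 0}, {"translation": [0, 0, 0], "yaw": 0}, {"translation": [0, 0, 0], "yaw": 0}, {"translation": [0, 0, 0], "yaw": 0}]' --grip 1 --grip_force 50

```text
t: 13.37
tool_pos: [596.3, -288.1, 114.1]
tool_rot: [-0.606, 3.082, -0.001]
ft_force: [-0.1, 0.2, 2.4]
grip_width: 3.7
```

Request:
arm_command --motion '[{"translation": [0, 0, -8], "yaw": 0}, {"translation": [0, 0, -22], "yaw": 0}, {"translation": [0, 0, -42], "yaw": 0}, {"translation": [0, 0, -65], "yaw": 0}, {"translation": [0, 0, -85], "yaw": 0}, {"translation": [0, 0, -95], "yaw": 0}, {"translation": [0, 0, -95], "yaw": 0}]'

```text
t: 13.95
tool_pos: [597.5, -288.7, 211.9]
tool_rot: [-0.605, 3.079, -0.005]
ft_force: [1.1, -0.6, -0.3]
grip_width: 4.2
```

```bash
python3 g.py 675.3 94.1 209 126.9;python3 - <<'E'
from h import *
s=robot.grab_frame("side")[:,:,::-1];cv2.imwrite('pics/side12.png',s)
print(proj('side',robot.state()['tool_pos']))
cv2.imwrite('pics/c12.png',cv2.resize(s[130:270,310:430],None,fx=4.2,fy=4.2,interpolation=cv2.INTER_CUBIC))
E
```

```text
t 13.95 pos [ 597.5 -288.7  211.9] yang 112.24 tz [ 0.004 -0.003 -1.   ] q6 -0.93 F [ 1.1 -0.6 -0.3] w 4.2
shift [-216.9  324.9    2.3] yaw -0.256
[368.5256854  210.86022561]
```

View pics/c12.png

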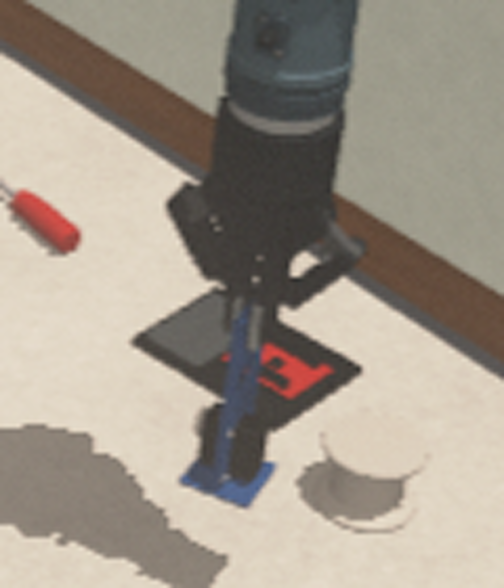

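Request:
arm_command --motion '[{"translation": [-10, 15, 0], "yaw": -0.03}, {"translation": [-30, 45, 0], "yaw": -0.06}, {"translation": [-52, 78, 0], "yaw": -0.1}, {"translation": [-74, 111, 0], "yaw": -0.14}, {"translation": [-96, 144, 0], "yaw": -0.18}, {"translation": [-118, 177, 0], "yaw": -0.22}, {"translation": [-140, 210, 0], "yaw": -0.25}, {"translation": [-158, 237, 0], "yaw": -0.256}]'

```text
t: 14.67
tool_pos: [651.6, -5.7, 206.5]
tool_rot: [0.997, -2.976, -0.004]
ft_force: [0.6, -0.7, -1.1]
grip_width: 4.1
```

```bash
python3 g.py 675.3 94.1 191 126.9
```

```text
t 14.67 pos [651.6  -5.7 206.5] yang 127.05 tz [-0.004  0.001 -1.   ] q6 -0.75 F [ 0.6 -0.7 -1.1] w 4.1
shift [-79.1  65.3  15.6] yaw 0.003
```

Request:
arm_command --motion '[{"translation": [-20, 16, 3], "yaw": 0}, {"translation": [-42, 34, 8], "yaw": 0}, {"translation": [-62, 50, 13], "yaw": 0}, {"translation": [-73, 58, 17], "yaw": 0}, {"translation": [-78, 62, 17.8], "yaw": 0}, {"translation": [-78, 62, 17.8], "yaw": 0}, {"translation": [-78, 62, 17.8], "yaw": 0}]'

```text
t: 15.25
tool_pos: [677.4, 86.6, 190.4]
tool_rot: [0.993, -2.979, 0.001]
ft_force: [-0.3, -0.7, -1.0]
grip_width: 4.2
```

Request:
arm_command --motion '[{"translation": [0, 0, 0], "yaw": 0}, {"translation": [0, 0, 0], "yaw": 0}, {"translation": [0, 0, 0], "yaw": 0}]'

```text
t: 15.5
tool_pos: [677.9, 86.3, 191.5]
tool_rot: [-0.992, 2.98, -0.0]
ft_force: [1.1, -0.2, -1.3]
grip_width: 4.4
```

```bash
python3 g.py 675.3 94.1 191 126.9;python3 - <<'E'
from h import *
s=robot.grab_frame("side")[:,:,::-1];cv2.imwrite('pics/side13.png',s)
p=robot.state()['tool_pos'];print(proj('side',p-[0,0,29]),proj('side',p-[0,0,114]),proj('side',(645.1,133.9,162)))
cv2.imwrite('pics/c13.png',cv2.resize(s[90:220,220:350],None,fx=4.5,fy=4.5,interpolation=cv2.INTER_CUBIC))
E
```

```text
t 15.5 pos [677.9  86.3 191.5] yang 126.81 tz [ 0.001 -0.    -1.   ] q6 -0.61 F [ 1.1 -0.2 -1.3] w 4.4
shift [-2.6  7.8  0.5] yaw -0.002
[305.68134882 157.9297659 ] [304.57095814 179.24646282] [289.28565301 154.89723341]
```

View pics/c13.png

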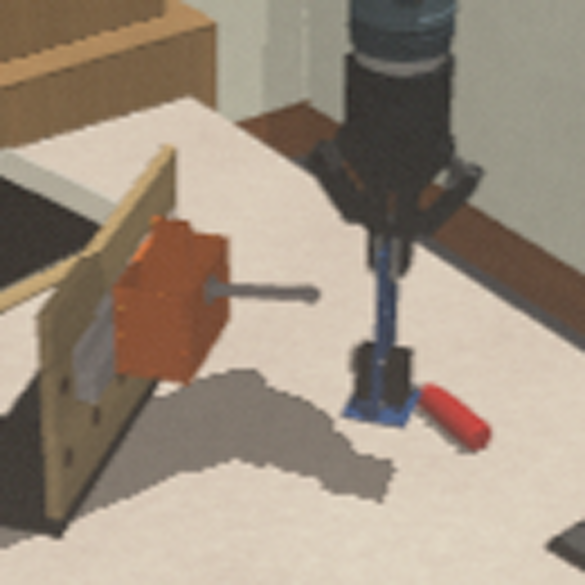

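Request:
arm_command --motion '[{"translation": [-1, 5, 0], "yaw": 0}, {"translation": [-2.5, 12, 0], "yaw": 0}, {"translation": [-2.5, 20, 0], "yaw": 0}, {"translation": [-2.5, 28, 0], "yaw": 0}, {"translation": [-2.5, 35, 0], "yaw": 0}, {"translation": [-2.5, 40, 0], "yaw": 0}, {"translation": [-2.5, 40, 0], "yaw": 0}, {"translation": [-2.5, 40, 0], "yaw": 0}]'

```text
t: 16.22
tool_pos: [655.5, 121.5, 191.2]
tool_rot: [-0.996, 2.979, -0.0]
ft_force: [0.4, 0.6, -1.2]
grip_width: 3.8
```

```bash
python3 g.py 645.1 133.9 191 126.9;python3 - <<'E'
from h import *
s=robot.grab_frame("side")[:,:,::-1];cv2.imwrite('pics/side14.png',s)
p=robot.state()['tool_pos'];print(p,proj('side',p-[0,0,29]),proj('side',(645.1,133.9,162)))
cv2.imwrite('pics/c14.png',cv2.resize(s[130:190,255:325],None,fx=9,fy=9,interpolation=cv2.INTER_NEAREST))
E
```

```text
t 16.22 pos [655.5 121.5 191.2] yang 126.95 tz [ 0. -0. -1.] q6 -0.56 F [ 0.4  0.6 -1.2] w 3.8
shift [ 0.9 16.2  0.2] yaw 0.001
[655.74610537 121.18082272 191.10451558] [294.09328857 155.55390287] [289.28565301 154.89723341]
```

View pics/c14.png

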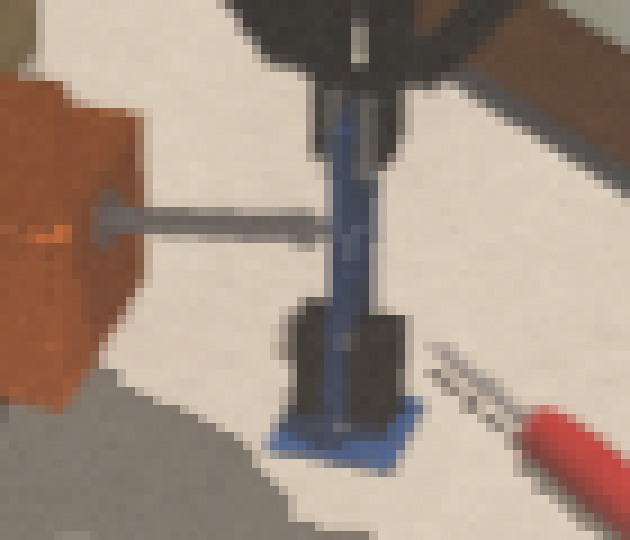

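Request:
arm_command --motion '[{"translation": [0.5, 2.5, 0], "yaw": 0}, {"translation": [0.5, 5, 0], "yaw": 0}, {"translation": [0.5, 7.5, 0], "yaw": 0}, {"translation": [0.5, 10, 0], "yaw": 0}, {"translation": [0.5, 10, 0], "yaw": 0}]'

```text
t: 16.68
tool_pos: [649.1, 129.2, 191.0]
tool_rot: [0.995, -2.98, -0.0]
ft_force: [0.4, -0.0, -1.1]
grip_width: 4.2
```

Request:
arm_command --motion '[{"translation": [0, 2.5, 0], "yaw": 0}, {"translation": [0, 5, 0], "yaw": 0}, {"translation": [0, 7.5, 0], "yaw": 0}, {"translation": [0, 7.5, 0], "yaw": 0}]'

```text
t: 17.02
tool_pos: [644.5, 135.3, 191.1]
tool_rot: [0.995, -2.98, -0.001]
ft_force: [-0.4, 0.2, -1.0]
grip_width: 4.6
```

```bash
python3 g.py 645.1 133.9 191 126.9;python3 - <<'E'
from h import *
s=robot.grab_frame("side")[:,:,::-1];cv2.imwrite('pics/side15.png',s)
cv2.imwrite('pics/c15.png',cv2.resize(s[130:190,255:325],None,fx=9,fy=9,interpolation=cv2.INTER_NEAREST))
E
```

```text
t 17.02 pos [644.5 135.3 191.1] yang 126.94 tz [-0.  0. -1.] q6 -0.53 F [-0.4  0.2 -1. ] w 4.6
shift [ 0.4 -1.5  0.1] yaw 0.001
```

View pics/c15.png

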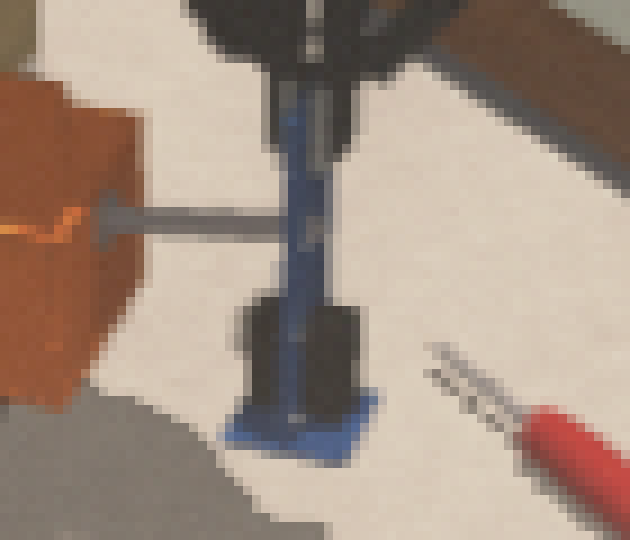

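Request:
arm_command --motion '[{"translation": [0, 4, 0], "yaw": 0}, {"translation": [0, 8, 0.5], "yaw": 0}, {"translation": [0, 13, 1], "yaw": 0}, {"translation": [0, 18, 2], "yaw": 0}, {"translation": [0, 23, 3], "yaw": 0}, {"translation": [0, 27, 4], "yaw": 0}, {"translation": [0, 30, 4], "yaw": 0}, {"translation": [0, 30, 4], "yaw": 0}]'

```text
t: 17.73
tool_pos: [626.2, 159.5, 187.0]
tool_rot: [0.996, -2.979, -0.001]
ft_force: [0.3, -0.2, -0.4]
grip_width: 4.2
```

```bash
python3 g.py 624 162 187 126.9;python3 - <<'E'
from h import *
s=robot.grab_frame("side")[:,:,::-1];cv2.imwrite('pics/side16.png',s)
cv2.imwrite('pics/c16.png',cv2.resize(s[120:190,245:315],None,fx=8.5,fy=8.5,interpolation=cv2.INTER_NEAREST))
E
```

```text
t 17.73 pos [626.2 159.5 187. ] yang 126.96 tz [-0.  0. -1.] q6 -0.49 F [ 0.3 -0.2 -0.4] w 4.2
shift [ 0.3  3.4 -0. ] yaw 0.001
```

View pics/c16.png

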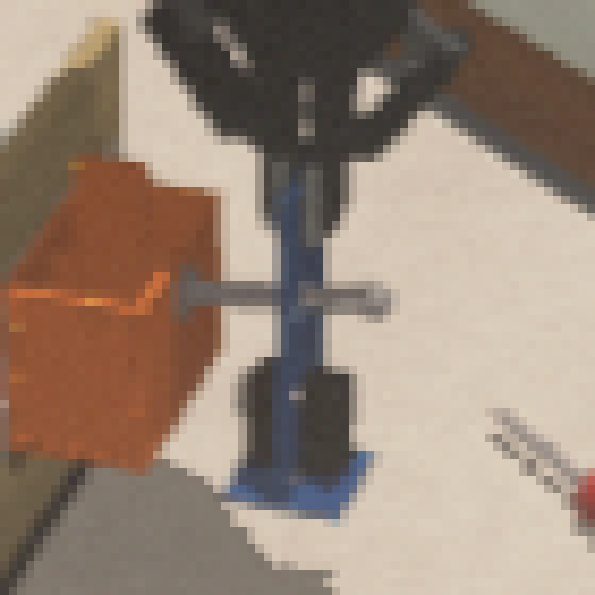

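Request:
arm_command --motion '[{"translation": [0, 0, 2], "yaw": 0}, {"translation": [0, 0, 4], "yaw": 0}, {"translation": [0, 0, 6], "yaw": 0}, {"translation": [0, 0, 6], "yaw": 0}]'

```text
t: 18.12
tool_pos: [627.0, 158.5, 180.7]
tool_rot: [0.994, -2.98, 0.0]
ft_force: [0.5, 0.3, -0.3]
grip_width: 4.1
```

Request:
arm_command --motion '[{"translation": [0, 0, 1], "yaw": 0}, {"translation": [0, 0, 1.5], "yaw": 0}, {"translation": [0, 0, 1.5], "yaw": 0}]'

```text
t: 18.37
tool_pos: [627.1, 158.6, 180.2]
tool_rot: [-0.994, 2.979, -0.001]
ft_force: [-0.8, -1.5, 3.2]
grip_width: 4.6
```

Request:
arm_command --motion '[{"translation": [0, 0, 1], "yaw": 0}, {"translation": [0, 0, 1], "yaw": 0}, {"translation": [0, 0, 1], "yaw": 0}]'

```text
t: 18.62
tool_pos: [627.2, 158.5, 180.0]
tool_rot: [-0.994, 2.979, -0.001]
ft_force: [-2.8, -1.6, 7.4]
grip_width: 3.9
```

Request:
arm_command --motion '[{"translation": [0.5, 0, -1], "yaw": 0}, {"translation": [1, 0, -1.5], "yaw": 0}, {"translation": [1, 0, -1.5], "yaw": 0}, {"translation": [1, 0, -1.5], "yaw": 0}]' --grip_force 20

```text
t: 18.95
tool_pos: [626.5, 158.3, 180.2]
tool_rot: [-0.994, 2.979, 0.0]
ft_force: [0.8, -0.9, 2.7]
grip_width: 4.2
```

Request:
arm_command --motion '[{"translation": [0, 0, 0], "yaw": 0}, {"translation": [0, 0, 0], "yaw": 0}, {"translation": [0, 0, 0], "yaw": 0}, {"translation": [0, 0, 0], "yaw": 0}]' --grip 0.4

```text
t: 19.28
tool_pos: [625.6, 158.1, 179.5]
tool_rot: [0.994, -2.979, -0.0]
ft_force: [-0.5, 1.1, -0.1]
grip_width: 25.4
```

```bash
python3 g.py 624 162 187 126.9;python3 - <<'E'
from h import *
s=robot.grab_frame("side")[:,:,::-1];cv2.imwrite('pics/side17.png',s)
cv2.imwrite('pics/c17.png',cv2.resize(s[120:190,245:315],None,fx=8.5,fy=8.5,interpolation=cv2.INTER_NEAREST))
E
```

```text
t 19.28 pos [625.6 158.1 179.5] yang 126.91 tz [-0.001 -0.    -1.   ] q6 -0.49 F [-0.5  1.1 -0.1] w 25.4
shift [-1.1  4.1 -7.5] yaw 0.0
```

View pics/c17.png

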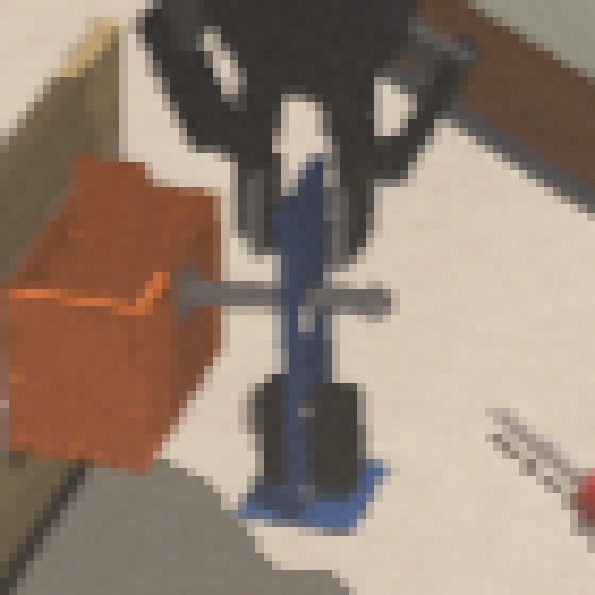

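Request:
arm_command --motion '[{"translation": [0, 0, -4], "yaw": 0}, {"translation": [0, 0, -12], "yaw": 0}, {"translation": [0, 0, -24], "yaw": 0}, {"translation": [0, 0, -40], "yaw": 0}, {"translation": [0, 0, -60], "yaw": 0}, {"translation": [0, 0, -80], "yaw": 0}, {"translation": [0, 0, -95], "yaw": 0}, {"translation": [0, 0, -100], "yaw": 0}]'

```text
t: 20.0
tool_pos: [627.2, 158.4, 283.9]
tool_rot: [-0.993, 2.975, -0.001]
ft_force: [0.1, -0.4, 0.9]
grip_width: 25.8
```

Request:
arm_command --motion '[{"translation": [20, -20, 0], "yaw": 0}, {"translation": [45, -40, 0], "yaw": 0}, {"translation": [70, -60, 0], "yaw": 0}, {"translation": [95, -80, 0], "yaw": 0}, {"translation": [120, -100, 0], "yaw": 0}, {"translation": [145, -120, 0], "yaw": 0}, {"translation": [160, -130, 0], "yaw": 0}, {"translation": [160, -130, 0], "yaw": 0}]'

```text
t: 20.67
tool_pos: [575.0, -45.3, 280.0]
tool_rot: [0.987, -2.981, 0.002]
ft_force: [0.4, 0.3, 0.9]
grip_width: 25.6
```

```bash
python3 - <<'E'
from h import *
for k in(1,2):
    s=robot.grab_frame("side")[:,:,::-1];cv2.imwrite(f'pics/side18_{k}.png',s)
t=robot.grab_frame("top")[:,:,::-1];cv2.imwrite('pics/top18.png',t)
cv2.imwrite('pics/c18.png',cv2.resize(s[110:220,195:315],None,fx=6,fy=5.4,interpolation=cv2.INTER_CUBIC))
cv2.imwrite('pics/c18t.png',cv2.convertScaleAbs(t,alpha=1.4))
E
```

```text
(no output)
```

View pics/c18.png

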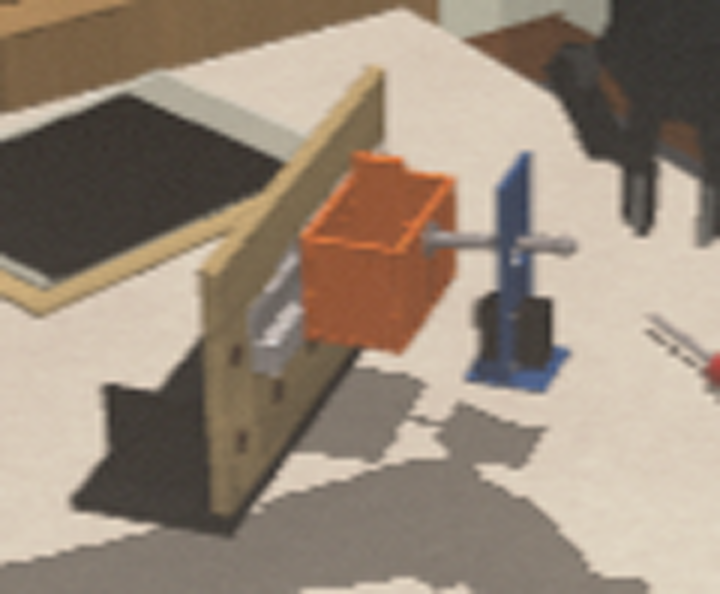

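View pics/c18t.png

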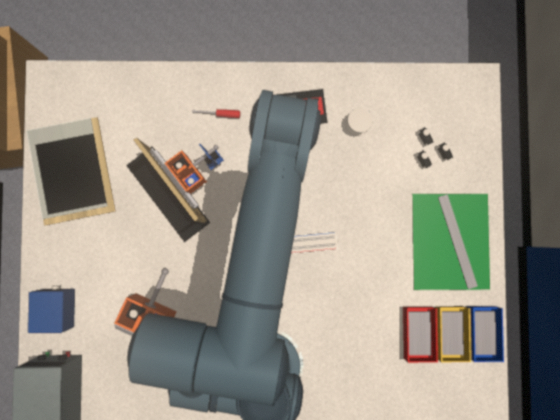

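Request:
arm_command --motion '[{"translation": [0, 0, 0], "yaw": 0}, {"translation": [0, 0, 0], "yaw": 0}, {"translation": [0, 0, 0], "yaw": 0}, {"translation": [0, 0, 0], "yaw": 0}, {"translation": [0, 0, 0], "yaw": 0}, {"translation": [0, 0, 0], "yaw": 0}, {"translation": [0, 0, 0], "yaw": 0}, {"translation": [0, 0, 0], "yaw": 0}]'

```text
t: 21.48
tool_pos: [576.2, -41.8, 280.0]
tool_rot: [-0.995, 2.98, 0.0]
ft_force: [-0.8, 1.0, 0.5]
grip_width: 25.6
```

```bash
python3 - <<'E'
from m import *
s=robot.grab_frame("side")[:,:,::-1];s0=cv2.imread('pics/side18_2.png')
d=cv2.absdiff(s,s0)[110:200,230:290];print('diff in region',d.mean(),d.max())
t=cv2.convertScaleAbs(cv2.imread('pics/top18.png'),alpha=1.4)
cv2.imwrite('pics/c19.png',np.hstack([cv2.resize(t[130:220,130:230],None,fx=4,fy=4,interpolation=cv2.INTER_CUBIC),cv2.resize(s[125:215,200:300],None,fx=4,fy=4,interpolation=cv2.INTER_CUBIC)]))
E
```

```text
diff in region 1.4541358024691358 77
```

View pics/c19.png

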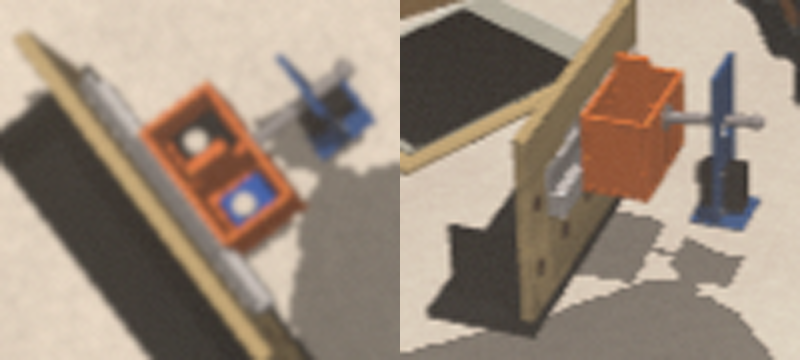

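Request:
arm_command --motion '[{"translation": [0, 0, 0], "yaw": 0}, {"translation": [0, 0, 0], "yaw": 0}, {"translation": [0, 0, 0], "yaw": 0}, {"translation": [0, 0, 0], "yaw": 0}, {"translation": [0, 0, 0], "yaw": 0}, {"translation": [0, 0, 0], "yaw": 0}, {"translation": [0, 0, 0], "yaw": 0}, {"translation": [0, 0, 0], "yaw": 0}]'

```text
t: 22.2
tool_pos: [576.2, -41.9, 280.0]
tool_rot: [-0.994, 2.98, 0.0]
ft_force: [0.6, -1.2, 1.1]
grip_width: 25.3
```

```bash
python3 - <<'E'
from m import *
F=[]
for k in range(4):
    F.append(robot.grab_frame("side")[:,:,::-1].astype(int))
    t=robot.state()['t']
s0=cv2.imread('pics/side18_2.png').astype(int)
for A,B in((F[0],F[3]),(s0,F[3])):
    d=abs(A-B).max(2)[110:200,220:296];ys,xs=np.where(d>25);print(d.max(),len(xs),(xs.min()+220,xs.max()+220,ys.min()+110,ys.max()+110) if len(xs) else '')
# bracket centroid by blue mask over time
for I in (s0,*F):
    I=I.astype(np.uint8);h=cv2.inRange(cv2.cvtColor(np.ascontiguousarray(I),cv2.COLOR_BGR2HSV),(105,90,40),(125,255,255));h[:,:270]=0;h[:,295:]=0;h[:130]=0;h[185:]=0
    m=cv2.moments(h,True);print(m['m10']/m['m00'],m['m01']/m['m00'],m['m00'])
print(t)
E
```

```text
9 0 
77 19 (np.int64(248), np.int64(295), np.int64(133), np.int64(199))
283.3076923076923 171.07692307692307 26.0
283.25925925925924 169.8148148148148 27.0
283.38461538461536 170.92307692307693 26.0
283.5833333333333 172.79166666666666 24.0
283.48 171.48 25.0
22.4
```

```bash
python3 - <<'E'
from m import *
a=cv2.imread('pics/side9.png');b=np.ascontiguousarray(robot.grab_frame("side")[:,:,::-1])
for n,(x0,y0,x1,y1) in dict(caddy=(243,134,273,178),ball=(283,148,296,163),board=(225,120,262,210)).items():
    T=a[y0:y1,x0:x1];W=b[y0-4:y1+4,x0-4:x1+4]
    r=cv2.matchTemplate(cv2.resize(W,None,fx=5,fy=5,interpolation=cv2.INTER_CUBIC),cv2.resize(T,None,fx=5,fy=5,interpolation=cv2.INTER_CUBIC),cv2.TM_CCOEFF_NORMED)
    _,m,_,l=cv2.minMaxLoc(r);print(n,round(m,3),l[0]/5-4,l[1]/5-4)
S=np.ascontiguousarray(b[:,:,::-1]);sat=cv2.cvtColor(S,cv2.COLOR_RGB2HSV)[:,:,1]
s=lambda u,v:(200+(u-400)/4,125+v/4)
for nm,p,q,z in(('near rim',s(583,108),s(650,118),171),('front rim',s(650,118),s(682,72),171)):
    A,B,r=refl('side',sat,p,q,half=1.5);d=onz('side',B,z)-onz('side',A,z);print(nm,np.linalg.norm(d).round(1),np.degrees(np.arctan2(d[1],d[0]))%180,r)
# vertical edges tilt: near vertical edges
for p,q in((s(583,112),s(583,190)),(s(650,122),s(648,200))):
    A,B,r=refl('side',sat,p,q,half=1.5)
    X=onz('side',A,171);Y=X-[0,0,75];print('edge px dir',(B-A)/np.linalg.norm(B-A),'vertical exp',(proj('side',Y)-proj('side',X))/np.linalg.norm(proj('side',Y)-proj('side',X)),r)
E
```

```text
caddy 0.965 0.20000000000000018 0.0
ball 0.908 1.2000000000000002 0.20000000000000018
board 0.813 0.20000000000000018 0.0
near rim 58.4 129.406441137465 0.4798228
front rim 83.2 37.436459029000446 0.46905184
edge px dir [-0.  1.] vertical exp [0. 1.] 2.0488476e-07
edge px dir [-0.1  1. ] vertical exp [0. 1.] 0.92506
```

```bash
python3 -c "
from station import robot
print(robot.hand_in(), robot.state()['t'])"
```

```text
the job is handed in; nothing more can be done
the job is handed in; nothing more can be done
```

The smaller orange caddy is hanging on the rail near its middle, and the blue bracket is hanging by its eye on the caddy's peg. The job was handed in at about 22.5 s.

**Caddy seating:** The back met the spacer bar about 48 mm in front of the board. Lowering stopped in the groove with the tool at 176.7 mm, against 177.3 expected. After release the ball on the peg was within 0.5 px of its predicted place.

**Last checks:**
- The caddy's front rim lay at 37.4°, against about 37.2° for the board. It sits about 5 mm off the rail's middle.
- It did not shift when the bracket was hung (0.2 px, and the board itself showed the same 0.2 px).
- The bracket hangs on the peg, roughly midway along. The last four frames showed no movement of either part.
- The arm is clear of everything, and I touched none of the other things on the bench.

**Weak or disagreeing checks:**
- The ball seemed to move 1.2 px, but the bracket now fills part of that picture patch and the match was weak, so I put it down to that.
- The fits of the caddy's near rim (129.4°) and near-right vertical edge were noisy, so I did not rely on them.
- The two cameras disagreed by about 4 mm across the bench before the grasp. I went by the side view and the contact forces.

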